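Snap a fresh water-filter cartridge into its clips and push it home

ROBOT

A 6-joint arm with a two-finger parallel gripper is mounted at the origin on a cart in front of the work surface, level with it; the furniture and walls round the work are solid. World frame = base frame: x ahead of the robot, y to its left, z up, the work surface at z = 0. Lengths are in m, angles in rad, forces in N, time in s.
With the tool pointing down it reaches from about 0.225 to 0.875 m from the base axis. Payload 3.4 kg.
Tool frame: the origin (TCP) lies midway between the tips of the shut fingers; the grasp point (between the pads) lies robot.tcp_to_grasp behind it (robot.tcp_to_grasp is the distance from the TCP to the grasp point, in m); z points along the fingers, y is the direction in which the jaws open and shut (so a half turn about z gives the same grasp; the last joint's range is limited). The gripper opens to 85 mm and grips with 20 to 120 N. Pads are 22 mm wide; open, the fingers measure 114 mm over their backs; the gripper's body (76 mm by 85 mm) begins 54 mm behind the grasp point. The pads swing forward as they close: fully open they stand 13 mm farther back than shut.
Start: joints at [-1.452, 0.276, 1.505, -0, 1.361, -0.121], TCP at [0.137, -0.559, 0.231] pointing down, gripper open.
Joint ranges: [-2.89, 2.89], [-0.75, 2.08], [0.22, 2.7], [-1.18, 4.32], [0.11, 2.71], [-2.7, 2.7]. Speed limits (rad/s): [2.57, 2.57, 3.14, 3.14, 3.14, 3.14].

INTERFACE

Orientations are given as [roll, pitch, yaw] about the fixed x, y, z axes, in that order (R = Rz(yaw) Ry(pitch) Rx(roll)).
In Python, from plant import robot, optics, hand_in gives the robot as it stands. The module is installed in compiled form; this text tells all that it offers.
- The arm moves only by the tool send_rows, never from a script. Its argument "steps" is a list of rows, each an object with "linear": the shift along the tool's x, y, z in mm, a list of three; "rotation": the turn, a rotation vector about the tool's x, y, z in rad, a list of three; "fingers": the closure in counts, from 0 (fully open) to 255 (shut). A call has exactly 8 rows; each row shifts and turns the commanded pose from where the row before left it, along the tool's axes as they then stand; what a row does not reach is not made up. A row lasts 1/8 s, in which the tool goes at most 62.5 mm and 10.7 degrees, less where a joint would pass 70% of its speed; a pose out of reach is approached as far as the arm can. A call is refused whole if a number of a shift passes 62.5 or a number of a turn 0.188, either way. A call with a gripper value outside its range is refused whole. The fingers move at their own pace and stop on an object; "squeeze" is the grip in N (left out, the last holds). Time passes only in rows, so rows that do not move let the fingers close, or fill a call up. It gives the time, the measured TCP pose, the force and the opening at its end, in the units of the state.
- robot.get_obs(): the state, without advancing time (a new reading comes with each control period).
- optics.get_image(name): name is "scene" or "top"; returns a dict with "frame" (400x640x3 uint8, red, green, blue), "K" (3x3 intrinsics, pixels), "k1" (the pictures are not rectified: a ray, as slopes to the right and down, at radius r is drawn at 1 + k1 r^2 times it, then the intrinsics apply), "extrinsics" (4x4, takes a point from world to camera coordinates). Camera axes: x right, y down, z forward; pixel columns grow to the right and rows downward; lengths in m; the calibration is good to about 2 mm. A picture is of the moment at which its call begins. There is no depth.
- hand_in(): hands the job in, once; it reports no verdict.
The state is a dict: "clock": time; "q": joint angles; "joint_vel": joint speeds; "tau": joint torques, N m; "position": TCP position; "ee_rot": TCP orientation; "force": force on the tool from outside, world axes, zero at the start; "ft_torque": the same for the moment, N m; "width": opening from 0.0 (shut) to 1.0 (fully open).
Only numpy, scipy, OpenCV 4.12 (cv2) and the standard library are available. Lean on these libraries where they do the work, as an engineer would, in place of code of your own. Each camera call takes 0.05 s, during which the arm holds its last target.

TASK

Fit the fresh cartridge to the counter-top water filter: take the loose white tube with the black six-sided collars and press it straight down, spigot towards the filter head but still clear of it, until it has snapped fully into both spring clips of the stand. Then slide it along in the clips, through the click of the collet inside the head, until its front collar is flush against the head, and let go. The clips and the head are plastic and thin spring steel, so feel your way: never bear on the cartridge or the stand with more than about 30 N, and leave the jigger and the bar spoon beside it where they are.

Things in the scene. Friction and masses are not known exactly. Their poses are not given: they have to be found in the camera images.
- filter_cartridge: loose cartridge: white round tube, 44 mm diameter, 172 mm long, a black six-sided collar (18 mm long, 48 mm across flats; lies without rolling, axis 24 mm over the counter) at each end, and a 22 mm long black spigot with an 18 mm bead on the front one; about 0.26 kg. Origin: on the axis at the tube's middle, near the centre of mass. x: along the axis to the spigot; z: up as it lies at the start
- cartridge_front (a point): centre of the outer face of the front collar (the shoulder the spigot stands out from), on the axis, 104 mm from the cartridge's origin towards the spigot; the spigot's tip is 22 mm farther
- cartridge_tail (a point): centre of the outer face of the tail collar, on the axis, 104 mm behind the cartridge's origin
- filter_stand: fixed counter-top stand: grey-painted steel base 270 x 86 mm, top at 12 mm, two upright C-shaped spring clips, and at one end a grey filter head (56 mm wide, 78 mm high) with a swan-neck spout on top (148 mm high, curving 66 mm to the stand's +y side). Origin: centre of the underside. x: along the base from the clips to the head; z: up
- clip_front (a point): clip nearer the head: where the axis of a seated cartridge crosses it, 50 mm over the counter, 60 mm before the head's face; axes as the stand's. A clip is 14 mm long in x: two sprung steel jaws over a rigid saddle, lips 13 mm above this point with a 35 mm throat, flared up to 22 mm above it and 52 mm wide. The jaws meet the tube about 26 mm above the seat, resist with up to 14 to 20 N in all, then snap; the saddle stops it dead
- clip_rear (a point): the same point of the rear clip, 116 mm behind that of the front clip. Between the clips there are 102 mm of clear length, and 38 mm of clear depth under the seated axis for the fingers. The cartridge can be pressed down with its front collar 24 to 34 mm short of the head's face: then the spigot clears the head and the collars miss the clips
- port (a point): centre of the mouth of the bore (20 mm diameter, 30 mm deep) in the head's flat face, on the seated axis; x points into it. Home: the front collar's face is flush on the head's face here. The tube slides in the clips against a few N; in the bore a sprung collet meets the bead 9 mm before home, takes 12 to 18 N in all to pass 5 mm before home, then draws it in; the collar stops dead on the face
- jigger: bystander: double-ended steel measure 46 mm wide, 78 mm high, standing; origin at the centre of its underside
- bar_spoon: bystander: long thin steel bar spoon, 276 mm, lying along its y axis; origin under its middle

How it is judged:
On the way:
1. the cartridge lies fully snapped into both clips, spigot towards the head, with its front collar still at least 15 mm short of the head (z of cartridge_front in the frame of port between -0.003 and 0.002 m and y of cartridge_front in the frame of port between -0.0025 and 0.0025 m and z of cartridge_tail in the frame of port between -0.003 and 0.002 m and y of cartridge_tail in the frame of port between -0.0025 and 0.0025 m and x of cartridge_front in the frame of port between -0.045 and -0.015 m), for 0.1 s.
At the end, for the whole second after the job is handed in: the cartridge lies at rest and released, both ends down in the clips (axis within 2 mm above the seated axis and 2.5 mm sideways of it), and its front collar is flush against the head's face (gap under 2 mm) (z of cartridge_front in the frame of port between -0.003 and 0.002 m and y of cartridge_front in the frame of port between -0.0025 and 0.0025 m and z of cartridge_tail in the frame of port between -0.003 and 0.002 m and y of cartridge_tail in the frame of port between -0.0025 and 0.0025 m and x of cartridge_front in the frame of port between -0.002 and 0.003 m and linear speed of filter_cartridge below 0.01 m/s and contact force between the fingers and filter_cartridge below 0.1 N); the robot touches nothing.
It fails at once if the cartridge bears on the filter stand with more than 85 N, all contacts added up (20 N of it is the clips own squeeze) (contact force between filter_cartridge and filter_stand above 85 N).
It fails at once if the robot bears on the filter stand itself with more than 40 N (contact force between any of the fingers, the arm and filter_stand above 40 N).
It fails at once if the jigger or the bar spoon is moved by more than 25 mm (distance of any of jigger, bar_spoon from where it was at the start of the episode above 0.025 m).
It also fails if it takes over 69 s, if anything falls off the work surface, if the arm or the gripper's body presses on something with over 40 N, if the wrist force passes 120 N, or if a joint passes its speed limit or range.

## Working session

There is one attempt and no reset: what is moved stays moved. The work goes in short steps, Python scripts to look and compute and a tool call to move; the robot and the scene stay as the last step left them, time stands still between calls to the robot, and variables do not carry over. Pictures are saved under pics/ and viewed, and the job is handed in when it is done.

Besides the shell and the picture viewer there is one more tool, called after ">>>" by a JSON object that holds its "api" and its "payload". send_rows: Moves the arm, as the interface text tells. Its arguments: {"type":"object","properties":{"steps":{"type":"array"},"squeeze":{"type":"number"}},"required":["steps"]}

```bash
mkdir -p pics
cat > h.py <<'E'
import numpy as np, cv2
from plant import robot, optics
def grab(n,tag):
    d=optics.get_image(n); cv2.imwrite(f'pics/{tag}.png',d['frame'][:,:,::-1]); np.savez(f'{tag}.npz',**{k:np.array(v) for k,v in d.items()}); return d
def load(tag): return dict(np.load(f'{tag}.npz'))
def ray(d,uv):
    uv=np.atleast_2d(np.array(uv,float)); K=d['K']; k1=float(d['k1'])
    x=np.stack([(uv[:,0]-K[0,2])/K[0,0],(uv[:,1]-K[1,2])/K[1,1]],1)
    s=x.copy()
    for _ in range(30): s=x/(1+k1*(s**2).sum(1,keepdims=True))
    E=d['extrinsics']; R=E[:3,:3]; c=-R.T@E[:3,3]
    return c,(R.T@np.c_[s,np.ones(len(s))].T).T
def onz(d,uv,z):
    c,r=ray(d,uv); t=(z-c[2])/r[:,2]; return c+t[:,None]*r
def proj(d,P):
    P=np.atleast_2d(P); E=d['extrinsics']; q=(E[:3,:3]@P.T).T+E[:3,3]; s=q[:,:2]/q[:,2:]
    s=s*(1+float(d['k1'])*(s**2).sum(1,keepdims=True)); K=d['K']
    return np.c_[s[:,0]*K[0,0]+K[0,2],s[:,1]*K[1,1]+K[1,2]]
def obs():
    o=robot.get_obs()
    print({k:np.round(o[k],4).tolist() for k in ('clock','q','position','ee_rot','force','ft_torque','width')})
    return o
E
python3 - <<'E'
from h import *
for n in('scene','top'):
    d=grab(n,n+'0'); E=d['extrinsics']; print(n,-E[:3,:3].T@E[:3,3],d['K'],d['k1'])
obs(); print(robot.tcp_to_grasp)
E
```

```text
scene [0.09134113 0.66538388 0.63649344] [[380.0375715    0.         315.17815311]
 [  0.         380.0375715  193.67569836]
 [  0.           0.           1.        ]] 0.019266372768262766
top [0.37683327 0.1501394  1.24388919] [[470.53028842   0.         317.61190671]
 [  0.         470.53028842 191.04412672]
 [  0.           0.           1.        ]] -0.10754022852872784
{'clock': 0.1, 'q': [-1.452, 0.2765, 1.506, -0.0, 1.3607, -0.121], 'position': [0.1365, -0.5581, 0.2305], 'ee_rot': [-3.14, -0.0002, 0.2398], 'force': [-0.0128, -0.3828, -0.1574], 'ft_torque': [0.0206, -0.0381, 0.0138], 'width': 0.9998}
0.0187
```

View pics/scene0.png

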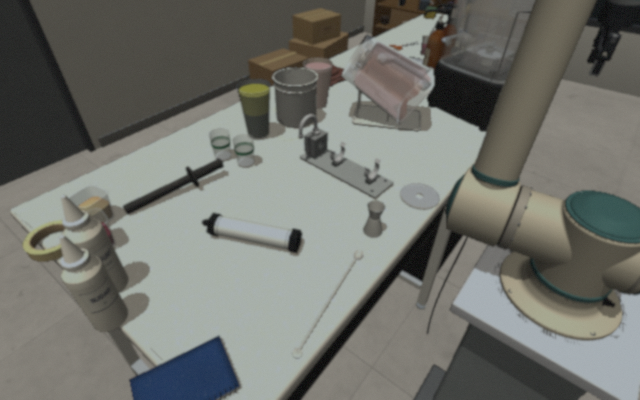

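View pics/top0.png

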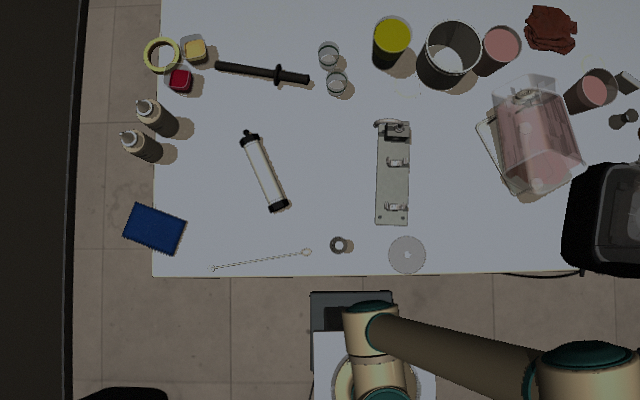

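The top view shows the cartridge from its spigot at (248,131) to its tail at (280,208). The stand has its head at (395,130) and its clips at (395,162) and (395,208). I'll zoom in on these.

Run:
```python
from h import *
d=load('top0')
f=d['frame'][:,:,::-1]
a=cv2.resize(f[110:240,215:315],None,fx=4.5,fy=4.5,interpolation=cv2.INTER_CUBIC)
b=cv2.resize(f[110:240,360:430],None,fx=4.5,fy=4.5,interpolation=cv2.INTER_CUBIC)
cv2.imwrite('pics/z1.png',np.clip(np.hstack([a,b])*1.5,0,255))
d=load('scene0'); f=d['frame'][:,:,::-1]
a=cv2.resize(f[105:200,290:400],None,fx=6,fy=6,interpolation=cv2.INTER_CUBIC)
cv2.imwrite('pics/z2.png',a)
```

```text
[ WARN:0@0.185] global loadsave.cpp:1063 imwrite_ Unsupported depth image for selected encoder is fallbacked to CV_8U.
```

View pics/z1.png

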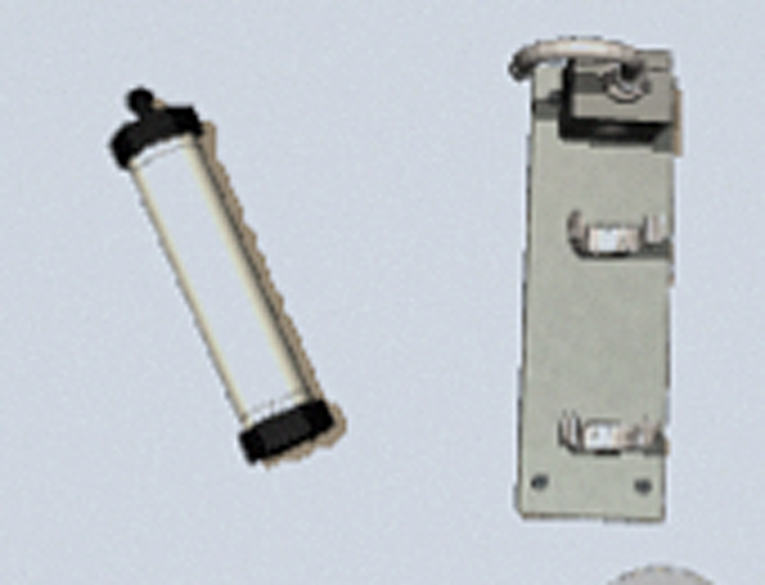

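View pics/z2.png

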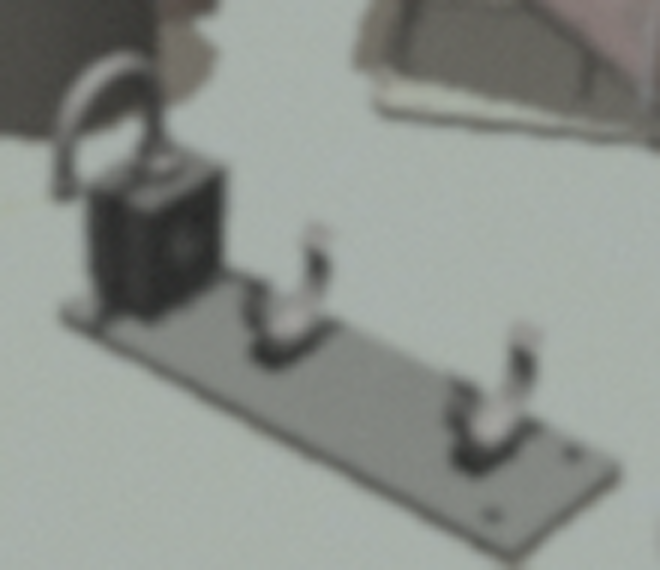

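```bash
cat > meas.py <<'E'
from h import *
def sub(d,x0,x1,y0,y1,s=6):
    f=d['frame'][y0:y1,x0:x1]; return cv2.resize(f,None,fx=s,fy=s,interpolation=cv2.INTER_CUBIC)
def topx(pix,x0,y0,s=6): return (np.array(pix,float)+0.5)/s-0.5+np.array([x0,y0])
E
python3 - <<'E'
from meas import *
d=load('top0')
x0,x1,y0,y1=215,315,110,240
im=sub(d,x0,x1,y0,y1); g=im.max(2)
# print colours
f=d['frame']
for uv in [(265,175),(225,175),(278,205),(380,180),(395,215),(372,200),(395,138)]: print(uv,f[uv[1],uv[0]])
blk=(g<60).astype(np.uint8)
n,l,st,ce=cv2.connectedComponentsWithStats(blk)
for i in range(1,n):
    if st[i,4]>300:
        c=np.argwhere(l==i)[:,::-1]; r=cv2.minAreaRect(c.astype(np.float32)); print(st[i],topx(ce[i],x0,y0), topx(r[0],x0,y0),np.array(r[1])/6,r[2])
        print(onz(d,[topx(ce[i],x0,y0)],0.03), onz(d,topx(cv2.boxPoints(r),x0,y0),0.04))
E
```

```text
(265, 175) [138 142 150]
(225, 175) [140 144 150]
(278, 205) [22 22 22]
(380, 180) [117 119 113]
(395, 215) [118 119 115]
(372, 200) [140 144 151]
(395, 138) [53 51 48]
[ 148  118  125  107 5983] [248.4120146  137.62943618] [248.13793182 136.51148987] [15.56745783 20.70502726] 68.1985855102539
[[0.65775393 0.32473291 0.03      ]] [[0.66805981 0.35704252 0.04      ]
 [0.68790335 0.30654304 0.04      ]
 [0.64888657 0.29117804 0.04      ]
 [0.62917769 0.34145847 0.04      ]]
[ 320  528  127   89 6026] [278.36569311 205.21280009] [278.33552551 205.42090861] [ 9.26840909 21.06413269] 62.7004280090332
[[0.47800132 0.24610882 0.03      ]] [[0.4751584  0.27493854 0.04      ]
 [0.49948997 0.22667776 0.04      ]
 [0.47810214 0.21588205 0.04      ]
 [0.45385289 0.26406454 0.04      ]]
```

Run:
```python
from meas import *
d=load('top0'); f=d['frame'].max(2).astype(np.float32)
p=np.array([0.478,0.2461]); q=np.array([0.6578,0.3247]); u=(q-p)/np.linalg.norm(q-p); n=np.array([-u[1],u[0]])
print(np.degrees(np.arctan2(u[1],u[0])))
# lateral scans at z=.024 on tube
def samp(P): 
    uv=proj(d,P).astype(np.float32); return cv2.remap(f,uv[None,:,0].copy(),uv[None,:,1].copy(),cv2.INTER_LINEAR)[0]
w=np.arange(-0.04,0.0401,0.002)
for s in (0.05,0.1,0.15):
    v=samp([[*(p+s*u+k*n),0.024] for k in w]); print(s,np.round(v).astype(int).tolist())
s=np.arange(-0.03,0.26,0.003)
for k in(-0.012,-0.006,0,0.006,0.012):
    v=samp([[*(p+a*u+k*n),0.048] for a in s]); 
    dk=v<75; e=np.flatnonzero(np.diff(dk.astype(int)));
    print(k,[round(float(s[i]+0.003*(v[i]-75)/(v[i]-v[i+1])),4) for i in e])
```

```text
23.612658799262903
0.05 [149, 148, 149, 150, 153, 142, 117, 97, 98, 85, 70, 90, 113, 128, 138, 144, 148, 149, 150, 150, 149, 150, 149, 148, 148, 149, 150, 149, 144, 137, 123, 108, 129, 153, 150, 149, 149, 149, 150, 150, 150]
0.1 [148, 150, 150, 151, 150, 136, 109, 100, 98, 86, 69, 88, 115, 132, 140, 144, 148, 149, 149, 149, 150, 150, 150, 150, 151, 150, 149, 147, 144, 138, 121, 115, 128, 149, 151, 150, 149, 148, 148, 149, 148]
0.15 [149, 149, 150, 149, 147, 140, 111, 97, 97, 80, 73, 87, 114, 130, 139, 144, 148, 149, 151, 149, 149, 150, 149, 150, 151, 149, 149, 147, 143, 135, 120, 103, 129, 148, 151, 149, 149, 150, 148, 148, 148]
-0.012 [-0.0145, 0.0091, 0.1796, 0.2]
-0.006 [-0.0133, 0.0085, 0.1806, 0.2127]
0 [-0.0136, 0.0089, 0.1818, 0.2154]
0.006 [-0.0138, 0.0092, 0.1818, 0.1996, 0.203, 0.2131]
0.012 [-0.014, 0.0088, 0.1802, 0.1991]
```

Run:
```python
from meas import *
d=load('top0'); f=d['frame'].astype(np.float32)
m=(f[:,:,2]-f[:,:,0]); # table ~ +10, base ~ -3
m=cv2.GaussianBlur(m,(3,3),0)
L=[];Rr=[]
for v in list(range(145,156))+list(range(170,200))+list(range(214,221)):
    r=m[v,360:430]<3.5
    idx=np.flatnonzero(r)
    a=idx[0]+360; 
    def x(i,j): return i+(m[v,i]-3.5)/(m[v,i]-m[v,j])
    L.append([x(a-1,a),v]); 
    b=idx[-1]+360; Rr.append([b+(m[v,b]-3.5)/(m[v,b]-m[v,b+1]),v])
for P in(L,Rr):
    W=onz(d,P,0.012); k=np.polyfit(W[:,0],W[:,1],1); r=W[:,1]-np.polyval(k,W[:,0])
    ok=abs(r)<0.003; k=np.polyfit(W[ok,0],W[ok,1],1); print(np.degrees(np.arctan(k[0])),np.polyval(k,[0.45,0.55,0.65]),abs(r).max(),ok.sum(),len(P))
# near end
N=[]
for u in range(380,406):
    c=m[205:240,u]<3.5; i=np.flatnonzero(c)[-1]+205; N.append([u,i+(m[i,u]-3.5)/(m[i,u]-m[i+1,u])])
W=onz(d,N,0.012); k=np.polyfit(W[:,1],W[:,0],1); print('near',np.degrees(np.arctan(k[0])),np.polyval(k,[0,-.03,-.06]),W[:2],W[-2:])
# saddle pieces: bright pixels
a=cv2.resize(d['frame'][150:222,374:416,::-1],None,fx=11,fy=11,interpolation=cv2.INTER_CUBIC); a=np.clip(a*1.5,0,255)
d2=load('scene0');b=cv2.resize(d2['frame'][135:190,325:392,::-1],None,fx=8,fy=8,interpolation=cv2.INTER_CUBIC)
cv2.imwrite('pics/z3.png',a[:600].astype(np.uint8))
a2=cv2.resize(d['frame'][110:160,370:420,::-1],None,fx=12,fy=12,interpolation=cv2.INTER_CUBIC); cv2.imwrite('pics/z4.png',np.clip(a2*1.5,0,255).astype(np.uint8))
```

```text
-3.6857291323286074 [-0.00464271 -0.01108441 -0.01752611] 0.0006155693263661666 48 48
-3.791328532525156 [-0.09139105 -0.09801784 -0.10464463] 0.002555171366442399 48 48
near 28.082754895144983 [0.44054761 0.4245407  0.40853379] [[ 0.42412273 -0.01839794  0.012     ]
 [ 0.42423286 -0.02103412  0.012     ]] [[ 0.39901734 -0.08099891  0.012     ]
 [ 0.39418031 -0.08349636  0.012     ]]
```

View pics/z3.png

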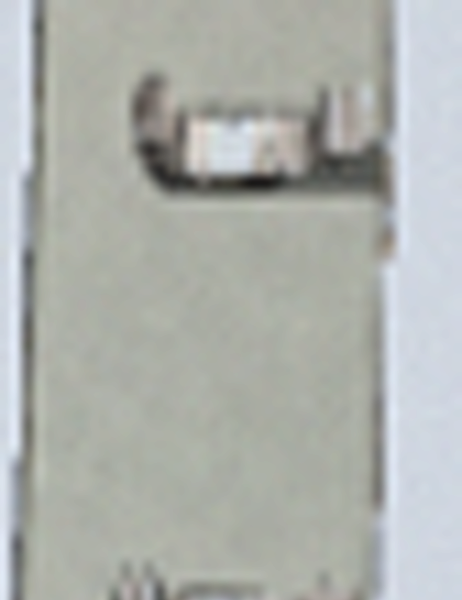

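View pics/z4.png

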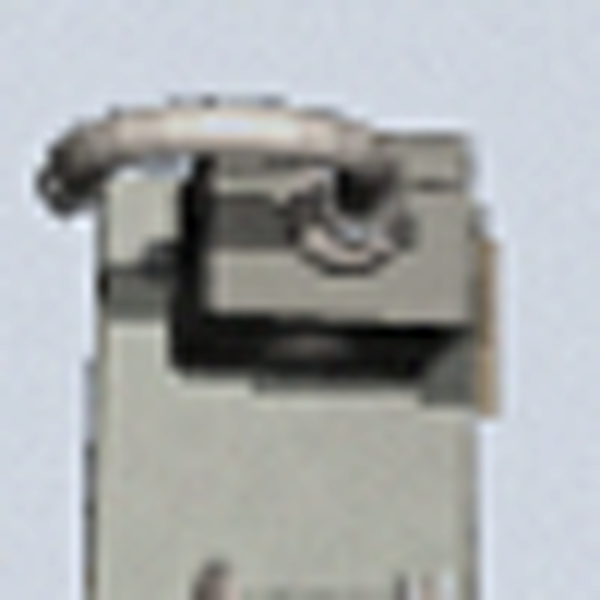

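Run:
```python
from meas import *
d=load('top0')
px=lambda a,s,x0,y0:(np.array(a,float)+.5)/s-.5+np.array([x0,y0])
print('face top',onz(d,px([[207,313],[470,322]],12,370,110),0.078))
print('face bot',onz(d,px([[178,372],[430,378]],12,370,110),0.012))
# front clip saddle near & far edges(z~.028)
print('saddle',onz(d,px([[185,110],[305,118],[185,170],[305,176]],11,374,150),0.028))
print('near end corners',onz(d,px([[518,512],[663,520]],4.5,360-450/4.5,110),0.012))
print('rear saddle',onz(d,px([[585,420],[628,424],[585,447],[628,450]],4.5,260,110),0.028))
d=load('scene0')
print('scene face bot z.012 ',onz(d,px([[155,318],[225,270]],6,290,105),0.012)); print(onz(d,px([[145,208],[228,165]],6,290,105),0.078))
print('scene corners',onz(d,px([[512,560],[620,470],[65,312]],6,290,105),0.012))
```

```text
face top [[ 0.64752262 -0.03317623  0.078     ]
 [ 0.64513327 -0.08917907  0.078     ]]
face bot [[ 0.64943969 -0.03660136  0.012     ]
 [ 0.64759335 -0.09319953  0.012     ]]
saddle [[ 0.59475961 -0.04838684  0.028     ]
 [ 0.59252749 -0.07721127  0.028     ]
 [ 0.58022726 -0.04791359  0.028     ]
 [ 0.57847191 -0.07671292  0.028     ]]
near end corners [[ 0.42843257 -0.00461607  0.012     ]
 [ 0.42246435 -0.08951412  0.012     ]]
rear saddle [[ 0.48030779 -0.042844    0.028     ]
 [ 0.47764314 -0.06779322  0.028     ]
 [ 0.46466924 -0.04238599  0.028     ]
 [ 0.46257735 -0.06732046  0.028     ]]
scene face bot z.012  [[ 0.65204237 -0.0461302   0.012     ]
 [ 0.65117863 -0.10056192  0.012     ]]
[[ 0.65154299 -0.03725744  0.078     ]
 [ 0.6450402  -0.09174763  0.078     ]]
scene corners [[ 0.42419007 -0.00148573  0.012     ]
 [ 0.4195148  -0.08395085  0.012     ]
 [ 0.68877262 -0.02265258  0.012     ]]
```

Run:
```python
from meas import *
d=load('top0')
P=np.array([0.6467,-0.0606]);u=np.array([np.cos(.065),-np.sin(.065)]);n=np.array([-u[1],u[0]])
b=d['frame'][:,:,::-1].copy(); 
def draw(d,x0,x1,y0,y1,s):
    f=cv2.resize(d['frame'][y0:y1,x0:x1,::-1],None,fx=s,fy=s,interpolation=cv2.INTER_CUBIC)
    for a in(-.067,-.053,-.183,-.169):
        for z,w,col in((.072,.026,(0,0,255)),(.063,.0175,(0,255,0)),(.028,0,(255,0,0)),(.05,0.022,(255,0,255))):
            for sg in(-1,1):
                uv=(proj(d,[[*(P+a*u+sg*w*n),z]])[0]-[x0,y0]+.5)*s-.5; cv2.circle(f,tuple(int(round(c)) for c in uv),2,col,-1)
    for w in(-.028,.028):
        for z in(.012,.078):
            uv=(proj(d,[[*(P+w*n),z]])[0]-[x0,y0]+.5)*s-.5; cv2.circle(f,tuple(int(round(c)) for c in uv),3,(0,255,255),-1)
    return f
a=draw(d,370,420,125,220,6); c=draw(load('scene0'),300,380,120,200,6); h=min(len(a),len(c)); 
cv2.imwrite('pics/z5.png',np.hstack([a[:h],c[:h]]))
```

```text
(no output)
```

View pics/z5.png

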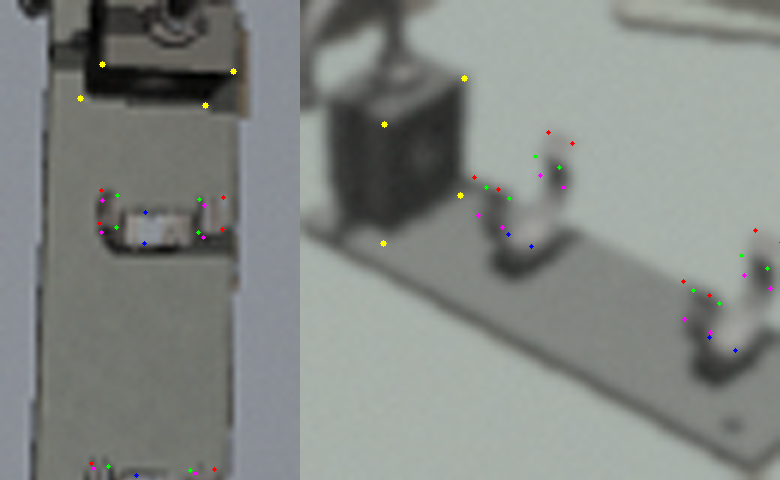

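```bash
cat >> h.py <<'E'
from scipy.spatial.transform import Rotation as Ro
def plan(x,y,z,yaw):
    o=obs(); R=Ro.from_euler('xyz',o['ee_rot']); T=Ro.from_euler('xyz',[np.pi,0,yaw])
    d=np.array([x,y,z])-o['position']
    print('tool shift mm (unrotated)',np.round(1000*R.inv().apply(d),1),' after turn',np.round(1000*T.inv().apply(d),1),'turn',np.round((R.inv()*T).as_rotvec(),4))
E
python3 - <<'E'
from h import *
plan(.28,-.33,.29,.412); plan(.565,.285,.12,.412)
T=Ro.from_euler('xyz',[np.pi,0,.412])
print(T.inv().apply([.285,.615,-.17])*1000)
E
```

```text
{'clock': 0.1, 'q': [-1.452, 0.2765, 1.506, -0.0, 1.3607, -0.121], 'position': [0.1365, -0.5581, 0.2305], 'ee_rot': [-3.14, -0.0002, 0.2398], 'force': [-0.0128, -0.3828, -0.1574], 'ft_torque': [0.0206, -0.0381, 0.0138], 'width': 0.9998}
tool shift mm (unrotated) [ 193.6 -187.6  -59.1]  after turn [ 222.8 -151.6  -59.5] turn [-0.0016 -0.0003 -0.1722]
{'clock': 0.1, 'q': [-1.452, 0.2765, 1.506, -0.0, 1.3607, -0.121], 'position': [0.1365, -0.5581, 0.2305], 'ee_rot': [-3.14, -0.0002, 0.2398], 'force': [-0.0128, -0.3828, -0.1574], 'ft_torque': [0.0206, -0.0381, 0.0138], 'width': 0.9998}
tool shift mm (unrotated) [ 616.5 -717.   111.8]  after turn [ 730.2 -601.   110.5] turn [-0.0016 -0.0003 -0.1722]
[ 507.42400886 -449.41169904  170.        ]
```

>>> {"api": "send_rows", "payload": {"steps": [{"linear": [24,-24,-10],"rotation": [0,0,0],"fingers": 0},{"linear": [28,-27,-10],"rotation": [0,0,0],"fingers": 0},{"linear": [28,-27,-10],"rotation": [0,0,0],"fingers": 0},{"linear": [28,-27,-10],"rotation": [0,0,0],"fingers": 0},{"linear": [28,-27,-10],"rotation": [0,0,0],"fingers": 0},{"linear": [28,-27,-10],"rotation": [0,0,0],"fingers": 0},{"linear": [28,-27,0],"rotation": [0,0,0],"fingers": 0},{"linear": [0,0,0],"rotation": [0,0,-0.172],"fingers": 0}], "squeeze": 60}}

```text
clock: 1.1
position: [0.2797, -0.3297, 0.2913]
ee_rot: [-3.141, -0.001, 0.42]
force: [-0.0, -0.2, -0.0]
width: 1.004
```

```bash
python3 -c "
from h import *
plan(.565,.285,.2,.412)"
```

```text
{'clock': 1.1, 'q': [-1.0292, 0.0256, 1.6654, 0.0009, 1.4512, 0.1217], 'position': [0.2797, -0.3297, 0.2913], 'ee_rot': [-3.1409, -0.0008, 0.4198], 'force': [-0.0082, -0.2458, -0.0139], 'ft_torque': [0.0394, -0.0123, 0.0027], 'width': 1.0035}
tool shift mm (unrotated) [ 511.  -445.    92.1]  after turn [ 507.6 -449.1   91.3] turn [-0.0007 -0.0008  0.0078]
```

>>> {"api": "send_rows", "payload": {"steps": [{"linear": [42,-36,0],"rotation": [0,0,0],"fingers": 0},{"linear": [42,-36,0],"rotation": [0,0,0],"fingers": 0},{"linear": [42,-36,0],"rotation": [0,0,0],"fingers": 0},{"linear": [42,-36,0],"rotation": [0,0,0],"fingers": 0},{"linear": [42,-36,10],"rotation": [0,0,0],"fingers": 0},{"linear": [42,-36,10],"rotation": [0,0,0],"fingers": 0},{"linear": [42,-36,10],"rotation": [0,0,0],"fingers": 0},{"linear": [42,-36,10],"rotation": [0,0,0],"fingers": 0}]}}

```text
clock: 2.1
position: [0.4719, 0.0679, 0.2508]
ee_rot: [3.141, 0.0, 0.412]
force: [0.0, -1.2, -0.8]
width: 1.004
```

```bash
python3 -c "
from h import *
plan(.565,.285,.12,.412)"
```

```text
{'clock': 2.1, 'q': [-0.0028, 0.1154, 1.6659, -0.0005, 1.3603, 1.1559], 'position': [0.4719, 0.0679, 0.2508], 'ee_rot': [3.1411, 0.0002, 0.4122], 'force': [0.0347, -1.1593, -0.7582], 'ft_torque': [-0.0562, -0.0345, -0.0097], 'width': 1.0037}
tool shift mm (unrotated) [ 172.3 -161.7  130.7]  after turn [ 172.3 -161.7  130.8] turn [0.0005 0.0002 0.0002]
```

>>> {"api": "send_rows", "payload": {"steps": [{"linear": [34,-32,10],"rotation": [0,0,0],"fingers": 0},{"linear": [34,-32,20],"rotation": [0,0,0],"fingers": 0},{"linear": [34,-32,20],"rotation": [0,0,0],"fingers": 0},{"linear": [34,-32,20],"rotation": [0,0,0],"fingers": 0},{"linear": [20,-20,20],"rotation": [0,0,0],"fingers": 0},{"linear": [16,-14,20],"rotation": [0,0,0],"fingers": 0},{"linear": [0,0,20],"rotation": [0,0,0],"fingers": 0},{"linear": [0,0,0],"rotation": [0,0,0],"fingers": 0}]}}

```text
clock: 3.1
position: [0.5627, 0.2831, 0.1189]
ee_rot: [-3.141, 0.005, 0.412]
force: [0.2, -0.2, -0.1]
width: 0.997
```

```bash
python3 -c "
from h import *
plan(.5646,.285,.003,.412)
d=grab('scene','s1');grab('top','t1')
f=d['frame'];print(f.shape)
cv2.imwrite('pics/s1z.png',cv2.resize(f[120:320,130:380,::-1],None,fx=3,fy=3,interpolation=cv2.INTER_CUBIC))"
```

```text
{'clock': 3.1, 'q': [0.3558, 0.4367, 1.5462, -0.0002, 1.1641, 1.5143], 'position': [0.5627, 0.2831, 0.1189], 'ee_rot': [-3.1414, 0.0054, 0.4123], 'force': [0.1731, -0.1701, -0.1104], 'ft_torque': [0.0112, 0.0281, 0.0282], 'width': 0.9972}
tool shift mm (unrotated) [  3.2  -1.  115.9]  after turn [  2.5  -1.  115.9] turn [-0.0002  0.0054  0.0003]
(400, 640, 3)
```

View pics/s1z.png

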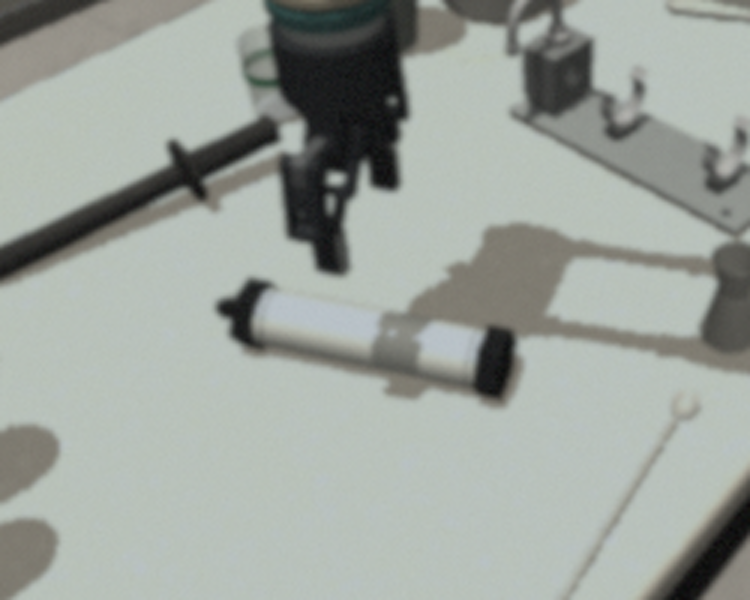

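View pics/t1.png

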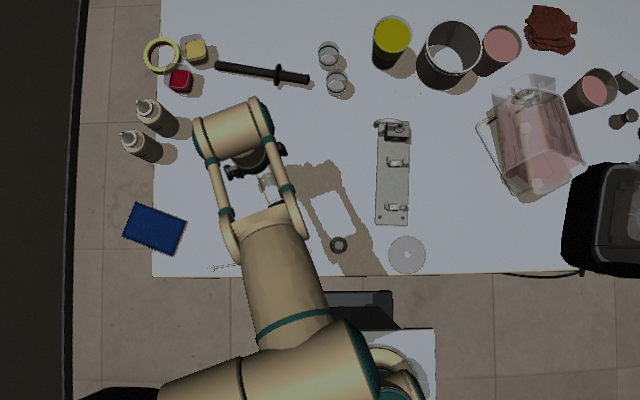

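The gripper, at about (340,220) in the zoom, is above the middle of the tube. I'll go down and then close.

>>> {"api": "send_rows", "payload": {"steps": [{"linear": [2,-1,20],"rotation": [0,0.003,0],"fingers": 0},{"linear": [0,0,20],"rotation": [0,0,0],"fingers": 0},{"linear": [0,0,20],"rotation": [0,0,0],"fingers": 0},{"linear": [0,0,20],"rotation": [0,0,0],"fingers": 0},{"linear": [0,0,15],"rotation": [0,0,0],"fingers": 0},{"linear": [0,0,10],"rotation": [0,0,0],"fingers": 0},{"linear": [0,0,7],"rotation": [0,0,0],"fingers": 0},{"linear": [0,0,0],"rotation": [0,0,0],"fingers": 0}]}}

```text
clock: 4.2
position: [0.5659, 0.2852, 0.0091]
ee_rot: [3.142, -0.003, 0.412]
force: [-0.7, 0.2, -0.2]
width: 1.001
```

```bash
python3 -c "
from h import *
plan(.5646,.285,.003,.412)"
```

```text
{'clock': 4.2, 'q': [0.357, 0.548, 1.6655, 0.0001, 0.9255, 1.5159], 'position': [0.5659, 0.2852, 0.0091], 'ee_rot': [3.1415, -0.0026, 0.4118], 'force': [-0.7074, 0.2401, -0.1696], 'ft_torque': [-0.0029, -0.0479, 0.0098], 'width': 1.001}
tool shift mm (unrotated) [-1.3 -0.4  6. ]  after turn [-1.3 -0.4  6.1] turn [ 0.0001 -0.0026 -0.0002]
```

>>> {"api": "send_rows", "payload": {"steps": [{"linear": [-1,0,4],"rotation": [0,0,0],"fingers": 0},{"linear": [0,0,0],"rotation": [0,0,0],"fingers": 60},{"linear": [0,0,0],"rotation": [0,0,0],"fingers": 160},{"linear": [0,0,0],"rotation": [0,0,0],"fingers": 255},{"linear": [0,0,0],"rotation": [0,0,0],"fingers": 255},{"linear": [0,0,0],"rotation": [0,0,0],"fingers": 255},{"linear": [0,0,0],"rotation": [0,0,0],"fingers": 255},{"linear": [0,0,0],"rotation": [0,0,0],"fingers": 255}], "squeeze": 60}}

```text
clock: 5.2
position: [0.5655, 0.285, 0.0058]
ee_rot: [3.141, -0.004, 0.412]
force: [-1.2, 0.3, 5.5]
width: 0.496
```

```bash
python3 -c "
from h import *
plan(.5646,.285,.003,.412)"
```

```text
{'clock': 5.2, 'q': [0.3569, 0.5506, 1.6708, 0.0001, 0.9162, 1.5159], 'position': [0.5655, 0.285, 0.0058], 'ee_rot': [3.1414, -0.004, 0.4118], 'force': [-1.1543, 0.3349, 5.4925], 'ft_torque': [0.0262, 0.076, 0.0067], 'width': 0.4959}
tool shift mm (unrotated) [-0.8 -0.4  2.8]  after turn [-0.8 -0.4  2.8] turn [ 0.0001 -0.004  -0.0002]
```

>>> {"api": "send_rows", "payload": {"steps": [{"linear": [0,0,-5],"rotation": [0,0,0],"fingers": 255},{"linear": [0,0,-15],"rotation": [0,0,0],"fingers": 255},{"linear": [0,0,-20],"rotation": [0,0,0],"fingers": 255},{"linear": [0,0,-25],"rotation": [0,0,0],"fingers": 255},{"linear": [0,0,-25],"rotation": [0,0,0],"fingers": 255},{"linear": [0,0,-25],"rotation": [0,0,0],"fingers": 255},{"linear": [0,0,-15],"rotation": [0,0,0],"fingers": 255},{"linear": [0,0,0],"rotation": [0,0,0],"fingers": 255}]}}

```text
clock: 6.2
position: [0.5653, 0.2849, 0.1365]
ee_rot: [3.141, -0.005, 0.412]
force: [0.4, -0.5, -3.0]
width: 0.499
```

```bash
python3 -c "
from h import *
plan(.500,-.051,.145,-.065)
d=grab('scene','s2')
f=d['frame']
cv2.imwrite('pics/s2z.png',cv2.resize(f[80:280,130:380,::-1],None,fx=3,fy=3,interpolation=cv2.INTER_CUBIC))"
```

```text
{'clock': 6.2, 'q': [0.357, 0.4213, 1.5244, 0.0001, 1.1904, 1.5159], 'position': [0.5653, 0.2849, 0.1365], 'ee_rot': [3.1414, -0.0055, 0.4119], 'force': [0.3892, -0.4679, -3.0186], 'ft_torque': [-0.0402, 0.0889, 0.009], 'width': 0.4991}
tool shift mm (unrotated) [-194.3  281.7   -9.5]  after turn [-43.4 339.5  -8.5] turn [-0.0011 -0.0054  0.4769]
```

View pics/s2z.png

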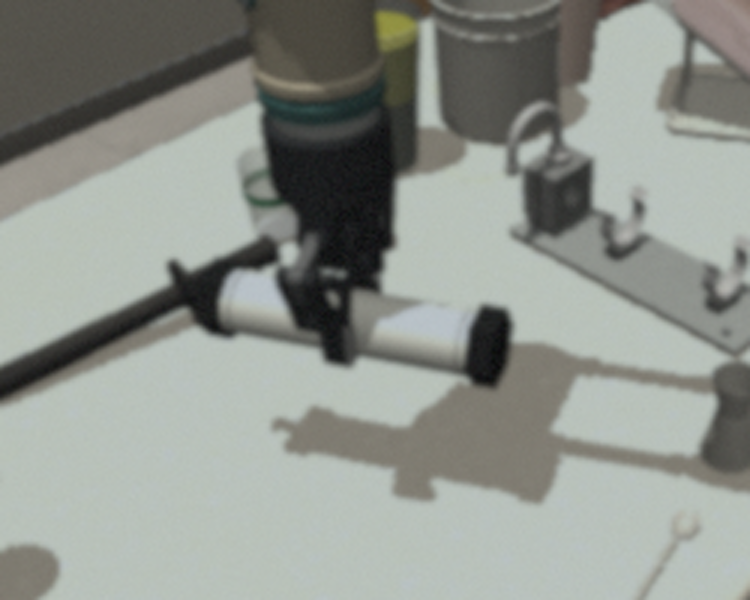

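>>> {"api": "send_rows", "payload": {"steps": [{"linear": [-16,20,-8],"rotation": [0,0,0],"fingers": 255},{"linear": [-26,36,0],"rotation": [0,0,0],"fingers": 255},{"linear": [-30,46,0],"rotation": [0,0,0],"fingers": 255},{"linear": [-30,46,0],"rotation": [0,0,0],"fingers": 255},{"linear": [-30,46,0],"rotation": [0,0,0],"fingers": 255},{"linear": [-30,46,0],"rotation": [0,0,0],"fingers": 255},{"linear": [-22,28,0],"rotation": [0,0,0],"fingers": 255},{"linear": [-10,12,0],"rotation": [0,0,0],"fingers": 255}]}}

```text
clock: 7.25
position: [0.4971, -0.0517, 0.1421]
ee_rot: [-3.141, -0.001, 0.409]
force: [-0.7, 0.8, -3.2]
width: 0.499
```

>>> {"api": "send_rows", "payload": {"steps": [{"linear": [0,0,0],"rotation": [0,-0.004,0.09],"fingers": 255},{"linear": [0,0,0],"rotation": [0,0,0.1],"fingers": 255},{"linear": [0,0,0],"rotation": [0,0,0.1],"fingers": 255},{"linear": [0,0,0],"rotation": [0,0,0.1],"fingers": 255},{"linear": [0,0,0],"rotation": [0,0,0.087],"fingers": 255},{"linear": [0,0,0],"rotation": [0,0,0],"fingers": 255},{"linear": [0,0,0],"rotation": [0,0,0],"fingers": 255},{"linear": [0,0,0],"rotation": [0,0,0],"fingers": 255}]}}

```text
clock: 8.25
position: [0.4989, -0.0495, 0.1426]
ee_rot: [3.141, 0.001, -0.064]
force: [0.9, -0.2, -3.4]
width: 0.5
```

```bash
python3 -c "
from h import *
plan(.515,-.052,.085,-.065)
d=grab('scene','s3')
f=d['frame']
cv2.imwrite('pics/s3z.png',cv2.resize(f[40:240,230:480,::-1],None,fx=3,fy=3,interpolation=cv2.INTER_CUBIC))
grab('top','t3')"
```

```text
{'clock': 8.25, 'q': [-0.2373, 0.2357, 1.7977, -0.0005, 1.1093, 1.3981], 'position': [0.4989, -0.0495, 0.1426], 'ee_rot': [3.1413, 0.0011, -0.0644], 'force': [0.8728, -0.1897, -3.3535], 'ft_torque': [-0.0177, -0.0184, -0.0129], 'width': 0.4999}
tool shift mm (unrotated) [16.3  1.5 57.6]  after turn [16.2  1.5 57.6] turn [0.0003 0.0011 0.0006]
```

View pics/s3z.png

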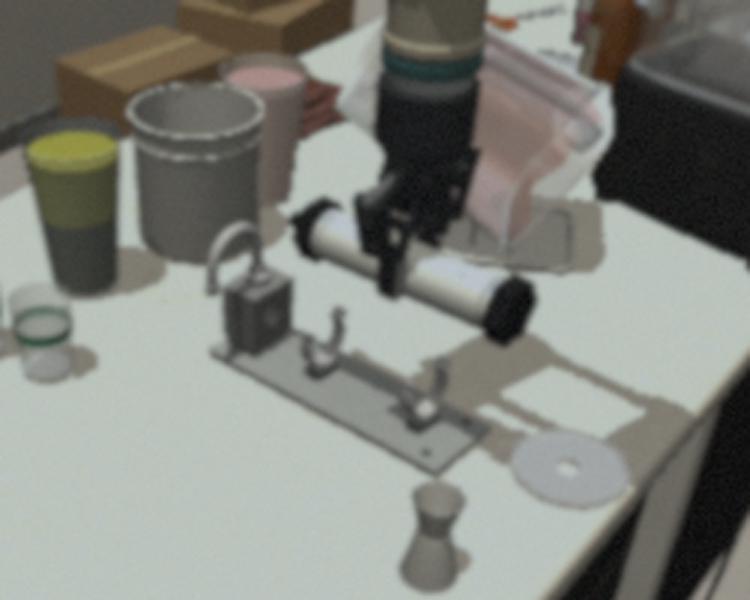

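View pics/t3.png

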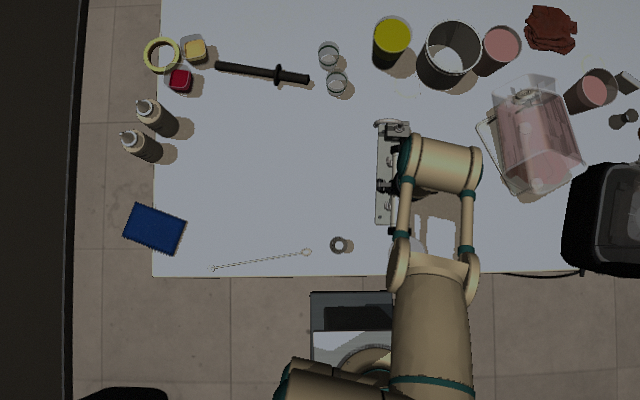

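```bash
cat > ov.py <<'E'
from h import *
import sys
def overlay(tag,out,box,s,off=-0.0008,dz=0.0182,dlat=0):
    d=load(tag); o=robot.get_obs(); R=Ro.from_euler('xyz',o['ee_rot']); t=np.array(o['position'])
    x0,x1,y0,y1=box
    f=cv2.resize(d['frame'][y0:y1,x0:x1,::-1],None,fx=s,fy=s,interpolation=cv2.INTER_CUBIC)
    def pt(a,r,th): 
        # axis along tool x; y,z tool
        l=np.array([off+a,dlat+r*np.cos(th),-dz+r*np.sin(th)]); return t+R.apply(l)
    def poly(P,col):
        uv=(proj(d,np.array(P))-[x0,y0]+.5)*s-.5; cv2.polylines(f,[np.round(uv).astype(int)],False,col,1)
    th=np.linspace(0,2*np.pi,49)
    for a in(-.086,.086): poly([pt(a,.022,k) for k in th],(0,0,255))
    for a in(-.104,.104): poly([pt(a,.024/np.cos(np.pi/6),k) for k in np.arange(7)*np.pi/3],(0,255,0))
    poly([pt(-.104,0,0),pt(.126,0,0)],(255,0,0))
    poly([pt(.126,.009,k) for k in th],(255,0,255))
    P=np.array([0.6467,-0.0606]);u=np.array([np.cos(.065),-np.sin(.065)]);n=np.array([-u[1],u[0]])
    for a in(-.067,-.053,-.183,-.169):
        for w in(-1,1): poly([[*(P+a*u+w*.026*n),.072],[*(P+a*u+w*.0175*n),.063]],(0,255,255))
    cv2.imwrite(f'pics/{out}.png',f)
E
python3 -c "
from ov import *
overlay('s3','o3',(290,420,90,170),6)"
```

```text
(no output)
```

View pics/o3.png

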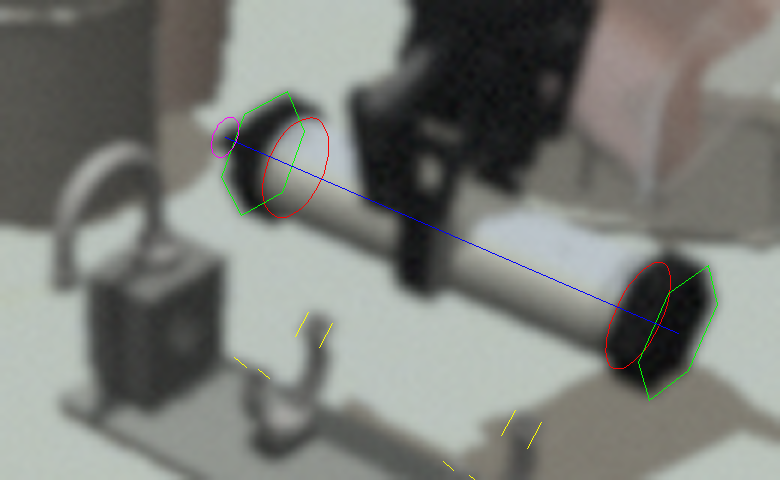

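>>> {"api": "send_rows", "payload": {"steps": [{"linear": [8,1.5,0],"rotation": [0,0,0],"fingers": 255},{"linear": [8,0,5],"rotation": [0,0,0],"fingers": 255},{"linear": [0,0,12],"rotation": [0,0,0],"fingers": 255},{"linear": [0,0,15],"rotation": [0,0,0],"fingers": 255},{"linear": [0,0,12],"rotation": [0,0,0],"fingers": 255},{"linear": [0,0,10],"rotation": [0,0,0],"fingers": 255},{"linear": [0,0,0],"rotation": [0,0,0],"fingers": 255},{"linear": [0,0,0],"rotation": [0,0,0],"fingers": 255}]}}

```text
clock: 9.35
position: [0.5152, -0.0522, 0.0889]
ee_rot: [3.141, 0.0, -0.065]
force: [0.1, 0.1, -3.0]
width: 0.498
```

```bash
python3 -c "
from ov import *
plan(.515,-.052,.0318,-.065)
grab('scene','s4');grab('top','t4')
overlay('s4','o4',(290,420,100,190),6)
overlay('t4','o4t',(365,425,110,210),6)"
```

```text
{'clock': 9.35, 'q': [-0.2351, 0.3146, 1.8389, -0.0006, 0.9882, 1.4013], 'position': [0.5152, -0.0522, 0.0889], 'ee_rot': [3.1411, 0.0002, -0.0652], 'force': [0.0546, 0.0794, -3.0135], 'ft_torque': [0.0177, -0.0416, 0.0153], 'width': 0.4976}
tool shift mm (unrotated) [-0.2 -0.2 57.1]  after turn [-0.2 -0.2 57.1] turn [ 0.0005  0.0002 -0.0002]
```

View pics/o4.png

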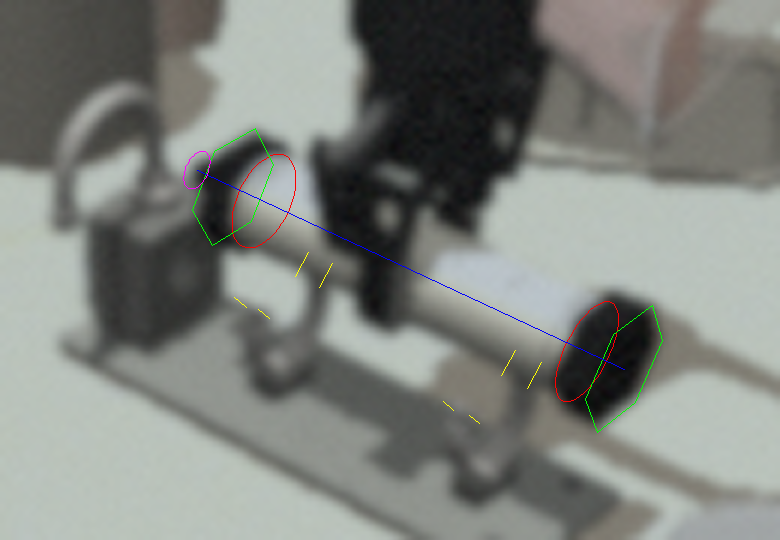

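View pics/o4t.png

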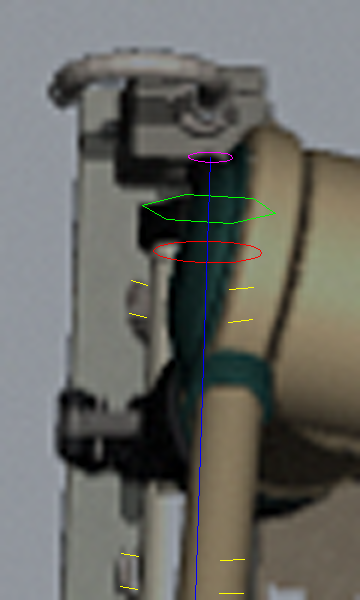

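>>> {"api": "send_rows", "payload": {"steps": [{"linear": [0,0,6],"rotation": [0,0,0],"fingers": 255},{"linear": [0,0,8],"rotation": [0,0,0],"fingers": 255},{"linear": [0,0,6],"rotation": [0,0,0],"fingers": 255},{"linear": [0,0,4],"rotation": [0,0,0],"fingers": 255},{"linear": [0,0,2],"rotation": [0,0,0],"fingers": 255},{"linear": [0,0,2],"rotation": [0,0,0],"fingers": 255},{"linear": [0,0,1],"rotation": [0,0,0],"fingers": 255},{"linear": [0,0,1],"rotation": [0,0,0],"fingers": 255}], "squeeze": 80}}

```text
clock: 10.45
position: [0.5156, -0.053, 0.0594]
ee_rot: [3.14, -0.001, -0.065]
force: [-1.2, -3.5, 1.5]
width: 0.491
```

>>> {"api": "send_rows", "payload": {"steps": [{"linear": [0,0,1],"rotation": [0,0,0],"fingers": 255},{"linear": [0,0,0.5],"rotation": [0,0,0],"fingers": 255},{"linear": [0,0,0.5],"rotation": [0,0,0],"fingers": 255},{"linear": [0,0,0.5],"rotation": [0,0,0],"fingers": 255},{"linear": [0,0,0.5],"rotation": [0,0,0],"fingers": 255},{"linear": [0,0,0.5],"rotation": [0,0,0],"fingers": 255},{"linear": [0,0,0.5],"rotation": [0,0,0],"fingers": 255},{"linear": [0,0,0],"rotation": [0,0,0],"fingers": 255}]}}

```text
clock: 11.45
position: [0.516, -0.0531, 0.056]
ee_rot: [3.14, -0.002, -0.065]
force: [-1.1, -4.6, 7.0]
width: 0.491
```

>>> {"api": "send_rows", "payload": {"steps": [{"linear": [0,1,0],"rotation": [0,0,0],"fingers": 255},{"linear": [0,0.5,0.5],"rotation": [0,0,0],"fingers": 255},{"linear": [0,0,0.5],"rotation": [0,0,0],"fingers": 255},{"linear": [0,0,0.5],"rotation": [0,0,0],"fingers": 255},{"linear": [0,0,0.5],"rotation": [0,0,0],"fingers": 255},{"linear": [0,0,0.5],"rotation": [0,0,0],"fingers": 255},{"linear": [0,0,0],"rotation": [0,0,0],"fingers": 255},{"linear": [0,0,0],"rotation": [0,0,0],"fingers": 255}]}}

```text
clock: 12.45
position: [0.5165, -0.0538, 0.054]
ee_rot: [3.141, -0.003, -0.065]
force: [-1.5, -1.9, 9.7]
width: 0.493
```

```bash
python3 -c "
from ov import *
plan(.515,-.052,.0318,-.065)"
```

```text
{'clock': 12.45, 'q': [-0.2378, 0.3572, 1.8816, 0.0, 0.8994, 1.3984], 'position': [0.5165, -0.0538, 0.054], 'ee_rot': [3.141, -0.0034, -0.0654], 'force': [-1.5406, -1.9345, 9.7076], 'ft_torque': [-0.2522, -0.0194, 0.023], 'width': 0.4928}
tool shift mm (unrotated) [-1.7 -1.7 22.2]  after turn [-1.6 -1.7 22.2] turn [ 0.0006 -0.0034 -0.0004]
```

>>> {"api": "send_rows", "payload": {"steps": [{"linear": [-0.5,0.5,0.5],"rotation": [0,0,0],"fingers": 255},{"linear": [0,0,0.5],"rotation": [0,0,0],"fingers": 255},{"linear": [0,0,0.5],"rotation": [0,0,0],"fingers": 255},{"linear": [0,0,0.5],"rotation": [0,0,0],"fingers": 255},{"linear": [0,0,0.5],"rotation": [0,0,0],"fingers": 255},{"linear": [0,0,0.5],"rotation": [0,0,0],"fingers": 255},{"linear": [0,0,0.5],"rotation": [0,0,0],"fingers": 255},{"linear": [0,0,0],"rotation": [0,0,0],"fingers": 255}]}}

```text
clock: 13.45
position: [0.5166, -0.054, 0.0508]
ee_rot: [3.141, -0.005, -0.066]
force: [0.3, -1.0, 11.7]
width: 0.491
```

>>> {"api": "send_rows", "payload": {"steps": [{"linear": [0,0,0.5],"rotation": [0,0,0],"fingers": 255},{"linear": [0,0,0.5],"rotation": [0,0,0],"fingers": 255},{"linear": [0,0,0.5],"rotation": [0,0,0],"fingers": 255},{"linear": [0,0,0.5],"rotation": [0,0,0],"fingers": 255},{"linear": [0,0,0.5],"rotation": [0,0,0],"fingers": 255},{"linear": [0,0,0.5],"rotation": [0,0,0],"fingers": 255},{"linear": [0,0,0.5],"rotation": [0,0,0],"fingers": 255},{"linear": [0,0,0],"rotation": [0,0,0],"fingers": 255}]}}

```text
clock: 14.45
position: [0.5167, -0.054, 0.0471]
ee_rot: [3.141, -0.005, -0.066]
force: [-0.7, -0.8, 8.4]
width: 0.492
```

>>> {"api": "send_rows", "payload": {"steps": [{"linear": [0,0,0.5],"rotation": [0,-0.004,0],"fingers": 255},{"linear": [0,0,0.5],"rotation": [0,0,0],"fingers": 255},{"linear": [0,0,0.5],"rotation": [0,0,0],"fingers": 255},{"linear": [0,0,0.5],"rotation": [0,0,0],"fingers": 255},{"linear": [0,0,0.5],"rotation": [0,0,0],"fingers": 255},{"linear": [0,0,0.5],"rotation": [0,0,0],"fingers": 255},{"linear": [0,0,0.5],"rotation": [0,0,0],"fingers": 255},{"linear": [0,0,0],"rotation": [0,0,0],"fingers": 255}]}}

```text
clock: 15.45
position: [0.516, -0.054, 0.0425]
ee_rot: [3.141, 0.001, -0.066]
force: [2.4, -0.9, 3.1]
width: 0.492
```

```bash
python3 -c "
from ov import *
plan(.515,-.052,.0318,-.065)
grab('scene','s5')
overlay('s5','o5',(290,420,100,190),6)"
```

```text
{'clock': 15.45, 'q': [-0.2383, 0.3735, 1.8924, -0.0003, 0.8764, 1.3983], 'position': [0.516, -0.054, 0.0425], 'ee_rot': [3.1415, 0.0008, -0.0656], 'force': [2.3881, -0.8643, 3.1379], 'ft_torque': [-0.0596, -0.5579, 0.0683], 'width': 0.4919}
tool shift mm (unrotated) [-1.2 -2.  10.7]  after turn [-1.2 -2.  10.7] turn [ 0.0001  0.0008 -0.0006]
```

View pics/o5.png

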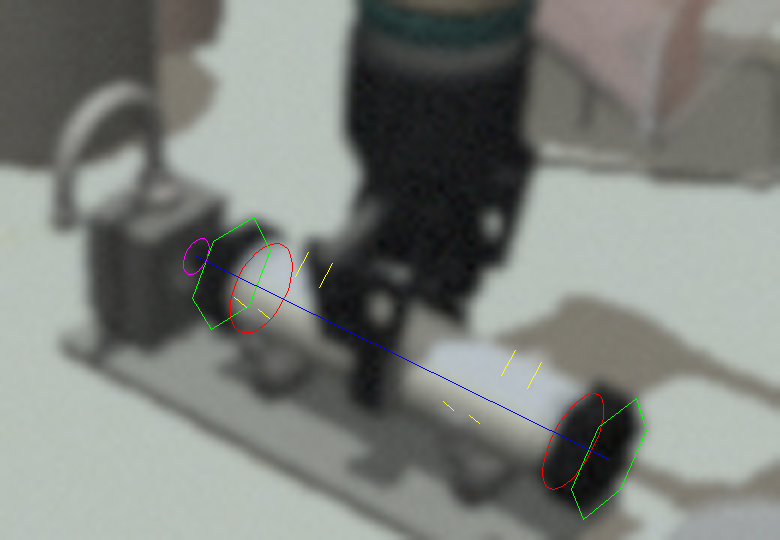

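>>> {"api": "send_rows", "payload": {"steps": [{"linear": [0,0,1],"rotation": [0,0.003,0],"fingers": 255},{"linear": [0,0,1],"rotation": [0,0,0],"fingers": 255},{"linear": [0,0,1],"rotation": [0,0,0],"fingers": 255},{"linear": [0,0,1],"rotation": [0,0,0],"fingers": 255},{"linear": [0,0,1],"rotation": [0,0,0],"fingers": 255},{"linear": [0,0,1],"rotation": [0,0,0],"fingers": 255},{"linear": [0,0,0],"rotation": [0,0,0],"fingers": 255},{"linear": [0,0,0],"rotation": [0,0,0],"fingers": 255}]}}

```text
clock: 16.5
position: [0.5123, -0.0538, 0.0348]
ee_rot: [-3.141, 0.006, -0.065]
force: [-2.6, -0.6, -11.3]
width: 0.491
```

```bash
python3 -c "
from ov import *
plan(.515,-.052,.0318,-.065)"
```

```text
{'clock': 16.5, 'q': [-0.2391, 0.3816, 1.9051, -0.0012, 0.8606, 1.3976], 'position': [0.5123, -0.0538, 0.0348], 'ee_rot': [-3.1415, 0.0058, -0.0651], 'force': [-2.5621, -0.5633, -11.3071], 'ft_torque': [-0.1569, 0.3635, -0.0314], 'width': 0.4912}
tool shift mm (unrotated) [ 2.6 -1.9  3. ]  after turn [ 2.6 -1.9  3. ] turn [-0.0001  0.0058 -0.0001]
```

>>> {"api": "send_rows", "payload": {"steps": [{"linear": [1,0,1],"rotation": [0,0.005,0],"fingers": 255},{"linear": [0,0,0.5],"rotation": [0,0,0],"fingers": 255},{"linear": [0,0,0.5],"rotation": [0,0,0],"fingers": 255},{"linear": [0,0,0],"rotation": [0,0,0],"fingers": 255},{"linear": [0,0,0],"rotation": [0,0,0],"fingers": 255},{"linear": [0,0,0],"rotation": [0,0,0],"fingers": 255},{"linear": [0,0,0],"rotation": [0,0,0],"fingers": 255},{"linear": [0,0,0],"rotation": [0,0,0],"fingers": 255}]}}

```text
clock: 17.5
position: [0.5148, -0.054, 0.0335]
ee_rot: [3.141, -0.002, -0.065]
force: [-3.7, -0.0, -11.8]
width: 0.491
```

```bash
python3 -c "
from ov import *
plan(.515,-.052,.0318,-.065)"
```

```text
{'clock': 17.5, 'q': [-0.2392, 0.3827, 1.9075, 0.0003, 0.849, 1.3966], 'position': [0.5148, -0.054, 0.0335], 'ee_rot': [3.1414, -0.0023, -0.0653], 'force': [-3.6831, -0.0069, -11.7831], 'ft_torque': [0.1285, 0.6774, -0.0009], 'width': 0.4911}
tool shift mm (unrotated) [ 0.1 -2.1  1.7]  after turn [ 0.1 -2.1  1.7] turn [ 0.0002 -0.0023 -0.0003]
```

>>> {"api": "send_rows", "payload": {"steps": [{"linear": [0,0,0.5],"rotation": [0,0,0],"fingers": 255},{"linear": [0,0,0.5],"rotation": [0,0,0],"fingers": 255},{"linear": [0,0,0.5],"rotation": [0,0,0],"fingers": 255},{"linear": [0,0,0],"rotation": [0,0,0],"fingers": 255},{"linear": [0,0,0],"rotation": [0,0,0],"fingers": 255},{"linear": [0,0,0],"rotation": [0,0,0],"fingers": 255},{"linear": [0,0,0],"rotation": [0,0,0],"fingers": 255},{"linear": [0,0,0],"rotation": [0,0,0],"fingers": 255}]}}

```text
clock: 18.5
position: [0.5162, -0.0543, 0.0325]
ee_rot: [3.141, -0.005, -0.065]
force: [2.2, 0.5, -7.6]
width: 0.49
```

```bash
python3 -c "
from ov import *
plan(.515,-.052,.0318,-.065)"
```

```text
{'clock': 18.5, 'q': [-0.2392, 0.3845, 1.9079, 0.0005, 0.8439, 1.3966], 'position': [0.5162, -0.0543, 0.0325], 'ee_rot': [3.141, -0.0053, -0.0653], 'force': [2.1807, 0.4632, -7.6386], 'ft_torque': [0.2244, -0.1989, 0.0634], 'width': 0.4895}
tool shift mm (unrotated) [-1.3 -2.2  0.7]  after turn [-1.3 -2.2  0.7] turn [ 0.0006 -0.0053 -0.0003]
```

>>> {"api": "send_rows", "payload": {"steps": [{"linear": [0,0,0.5],"rotation": [0,-0.003,0],"fingers": 255},{"linear": [0,0,0.5],"rotation": [0,0,0],"fingers": 255},{"linear": [0,0,0.5],"rotation": [0,0,0],"fingers": 255},{"linear": [0,0,0.5],"rotation": [0,0,0],"fingers": 255},{"linear": [0,0,0],"rotation": [0,0,0],"fingers": 255},{"linear": [0,0,0],"rotation": [0,0,0],"fingers": 255},{"linear": [0,0,0],"rotation": [0,0,0],"fingers": 255},{"linear": [0,0,0],"rotation": [0,0,0],"fingers": 255}]}}

```text
clock: 19.5
position: [0.5159, -0.0542, 0.0319]
ee_rot: [3.141, -0.002, -0.065]
force: [-0.7, 3.6, 8.7]
width: 0.491
```

```bash
python3 -c "
from ov import *
plan(.515,-.052,.0318,-.065)
grab('scene','s6')
overlay('s6','o6',(290,420,110,200),6)"
```

```text
{'clock': 19.5, 'q': [-0.2387, 0.3863, 1.907, -0.0002, 0.846, 1.3974], 'position': [0.5159, -0.0542, 0.0319], 'ee_rot': [3.141, -0.0023, -0.0652], 'force': [-0.7104, 3.6215, 8.663], 'ft_torque': [0.4645, 0.1795, 0.1201], 'width': 0.4914}
tool shift mm (unrotated) [-1.  -2.1  0.1]  after turn [-1.  -2.1  0.1] turn [ 0.0006 -0.0023 -0.0002]
```

View pics/o6.png

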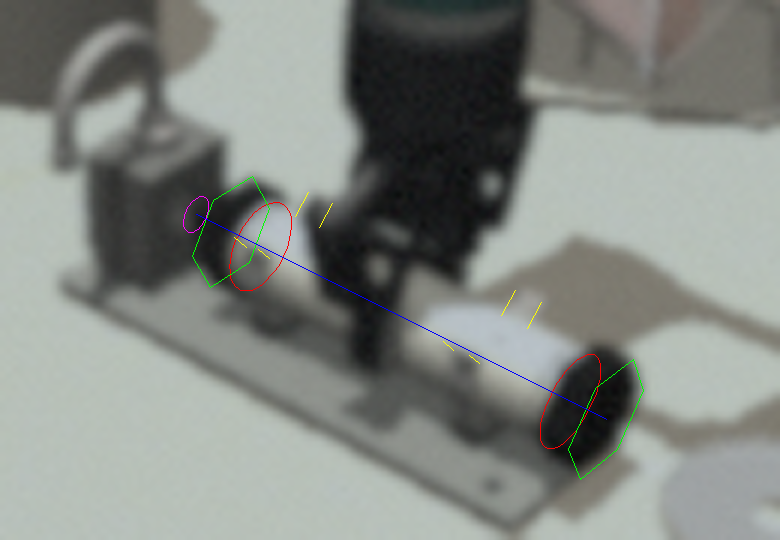

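>>> {"api": "send_rows", "payload": {"steps": [{"linear": [0,-0.5,-0.5],"rotation": [0,0,0],"fingers": 255},{"linear": [0,-0.5,0],"rotation": [0,0,0],"fingers": 255},{"linear": [0,0,0],"rotation": [0,0,0],"fingers": 255},{"linear": [0,0,0],"rotation": [0,0,0],"fingers": 255},{"linear": [1,0,0],"rotation": [0,0,0],"fingers": 255},{"linear": [1,0,0],"rotation": [0,0,0],"fingers": 255},{"linear": [1,0,0],"rotation": [0,0,0],"fingers": 255},{"linear": [0,0,0],"rotation": [0,0,0],"fingers": 255}]}}

```text
clock: 20.55
position: [0.5158, -0.0541, 0.0318]
ee_rot: [3.14, 0.004, -0.064]
force: [-7.2, -0.9, 13.5]
width: 0.49
```

```bash
python3 -c "
from ov import *
plan(.6467-.103*.9979,-.0606+.103*.065,.0318,-.065)"
```

```text
{'clock': 20.55, 'q': [-0.2369, 0.389, 1.9021, -0.0036, 0.8541, 1.4006], 'position': [0.5158, -0.0541, 0.0318], 'ee_rot': [3.1395, 0.0041, -0.0643], 'force': [-7.1972, -0.8628, 13.5163], 'ft_torque': [-0.2347, 0.9995, -0.0048], 'width': 0.4904}
tool shift mm (unrotated) [28.  -2.  -0.1]  after turn [28.  -2.1 -0. ] turn [0.002  0.0041 0.0007]
```

>>> {"api": "send_rows", "payload": {"steps": [{"linear": [0,0,-0.5],"rotation": [0,0,0],"fingers": 255},{"linear": [0,0,-0.5],"rotation": [0,0,0],"fingers": 255},{"linear": [0,0,0],"rotation": [0,0,0],"fingers": 255},{"linear": [1,0,0],"rotation": [0,0,0],"fingers": 255},{"linear": [1,0,0],"rotation": [0,0,0],"fingers": 255},{"linear": [1,0,0],"rotation": [0,0,0],"fingers": 255},{"linear": [0,0,0],"rotation": [0,0,0],"fingers": 255},{"linear": [0,0,0],"rotation": [0,0,0],"fingers": 255}]}}

```text
clock: 21.55
position: [0.517, -0.0542, 0.0318]
ee_rot: [3.14, 0.008, -0.064]
force: [-9.0, -2.7, 9.5]
width: 0.491
```

```bash
python3 -c "
from ov import *
plan(.6467-.103*.9979,-.0606+.103*.065,.0318,-.065)"
```

```text
{'clock': 21.55, 'q': [-0.2361, 0.3919, 1.8965, -0.0042, 0.8605, 1.4017], 'position': [0.517, -0.0542, 0.0318], 'ee_rot': [3.1397, 0.0078, -0.0642], 'force': [-8.9624, -2.7314, 9.4656], 'ft_torque': [-0.3022, 1.1839, -0.0888], 'width': 0.4915}
tool shift mm (unrotated) [26.8 -2.  -0.2]  after turn [26.8 -2.   0. ] turn [0.0019 0.0078 0.0008]
```

>>> {"api": "send_rows", "payload": {"steps": [{"linear": [0.5,0.5,-0.5],"rotation": [0,0.004,0],"fingers": 255},{"linear": [1,0,0],"rotation": [0,0,0],"fingers": 255},{"linear": [1,0,0],"rotation": [0,0,0],"fingers": 255},{"linear": [1,0,0],"rotation": [0,0,0],"fingers": 255},{"linear": [1,0,0],"rotation": [0,0,0],"fingers": 255},{"linear": [1,0,0],"rotation": [0,0,0],"fingers": 255},{"linear": [1,0,0],"rotation": [0,0,0],"fingers": 255},{"linear": [0,0,0],"rotation": [0,0,0],"fingers": 255}]}}

```text
clock: 22.55
position: [0.5235, -0.0546, 0.0318]
ee_rot: [3.141, 0.004, -0.064]
force: [-6.8, -1.2, 6.2]
width: 0.492
```

```bash
python3 -c "
from ov import *
plan(.6467-.103*.9979,-.0606+.103*.065,.0318,-.065)"
```

```text
{'clock': 22.55, 'q': [-0.235, 0.3979, 1.8853, -0.0022, 0.8623, 1.4016], 'position': [0.5235, -0.0546, 0.0318], 'ee_rot': [3.1406, 0.0041, -0.0644], 'force': [-6.8175, -1.2225, 6.1814], 'ft_torque': [-0.0572, 1.0583, -0.003], 'width': 0.4922}
tool shift mm (unrotated) [20.4 -2.  -0. ]  after turn [20.4 -2.   0. ] turn [0.001  0.0041 0.0006]
```

>>> {"api": "send_rows", "payload": {"steps": [{"linear": [1,0,-0.5],"rotation": [0,0.003,0],"fingers": 255},{"linear": [1,0,0],"rotation": [0,0,0],"fingers": 255},{"linear": [1,0,0],"rotation": [0,0,0],"fingers": 255},{"linear": [1,0,0],"rotation": [0,0,0],"fingers": 255},{"linear": [1,0,0],"rotation": [0,0,0],"fingers": 255},{"linear": [1,0,0],"rotation": [0,0,0],"fingers": 255},{"linear": [1,0,0],"rotation": [0,0,0],"fingers": 255},{"linear": [1,0,0],"rotation": [0,0,0],"fingers": 255}]}}

```text
clock: 23.55
position: [0.5314, -0.0551, 0.0319]
ee_rot: [3.141, 0.001, -0.064]
force: [-7.2, -0.9, 1.8]
width: 0.492
```

```bash
python3 -c "
from ov import *
plan(.6467-.103*.9979,-.0606+.103*.065,.0318,-.065)"
```

```text
{'clock': 23.55, 'q': [-0.2329, 0.4061, 1.8698, -0.0015, 0.8669, 1.4033], 'position': [0.5314, -0.0551, 0.0319], 'ee_rot': [3.1407, 0.0014, -0.0645], 'force': [-7.1931, -0.9387, 1.7529], 'ft_torque': [-0.1898, 0.8493, 0.0092], 'width': 0.4925}
tool shift mm (unrotated) [12.4 -2.   0. ]  after turn [12.4 -2.   0.1] turn [0.0009 0.0014 0.0005]
```

>>> {"api": "send_rows", "payload": {"steps": [{"linear": [0.5,0,0],"rotation": [0,0,0],"fingers": 255},{"linear": [0.5,0,0],"rotation": [0,0,0],"fingers": 255},{"linear": [0.5,0,0],"rotation": [0,0,0],"fingers": 255},{"linear": [0.5,0,0],"rotation": [0,0,0],"fingers": 255},{"linear": [0.5,0,0],"rotation": [0,0,0],"fingers": 255},{"linear": [0.5,0,0],"rotation": [0,0,0],"fingers": 255},{"linear": [0.5,0,0],"rotation": [0,0,0],"fingers": 255},{"linear": [0.5,0,0],"rotation": [0,0,0],"fingers": 255}]}}

```text
clock: 24.55
position: [0.534, -0.0553, 0.0319]
ee_rot: [3.141, 0.004, -0.064]
force: [-10.1, -1.0, 5.0]
width: 0.491
```

>>> {"api": "send_rows", "payload": {"steps": [{"linear": [0.5,0,0],"rotation": [0,0,0],"fingers": 255},{"linear": [0.5,0,0],"rotation": [0,0,0],"fingers": 255},{"linear": [0.5,0,0],"rotation": [0,0,0],"fingers": 255},{"linear": [0.5,0,0],"rotation": [0,0,0],"fingers": 255},{"linear": [0.5,0,0],"rotation": [0,0,0],"fingers": 255},{"linear": [0.5,0,0],"rotation": [0,0,0],"fingers": 255},{"linear": [0,0,0],"rotation": [0,0,0],"fingers": 255},{"linear": [0,0,0],"rotation": [0,0,0],"fingers": 255}]}}

```text
clock: 25.55
position: [0.5381, -0.0556, 0.0319]
ee_rot: [3.141, 0.002, -0.064]
force: [-7.5, -1.0, 2.5]
width: 0.492
```

```bash
python3 -c "
from ov import *
plan(.6467-.103*.9979,-.0606+.103*.065,.0318,-.065)"
```

```text
{'clock': 25.55, 'q': [-0.2307, 0.4141, 1.8547, -0.0016, 0.8746, 1.4055], 'position': [0.5381, -0.0556, 0.0319], 'ee_rot': [3.1407, 0.0019, -0.0644], 'force': [-7.4699, -1.0362, 2.4933], 'ft_torque': [-0.1477, 0.9383, -0.0382], 'width': 0.4918}
tool shift mm (unrotated) [ 5.7 -2.   0.1]  after turn [ 5.7 -2.   0.1] turn [0.0009 0.0019 0.0006]
```

>>> {"api": "send_rows", "payload": {"steps": [{"linear": [0.5,0,0],"rotation": [0,0,0],"fingers": 255},{"linear": [0.5,0,0],"rotation": [0,0,0],"fingers": 255},{"linear": [0.5,0,0],"rotation": [0,0,0],"fingers": 255},{"linear": [0.5,0,0],"rotation": [0,0,0],"fingers": 255},{"linear": [0.5,0,0],"rotation": [0,0,0],"fingers": 255},{"linear": [0.5,0,0],"rotation": [0,0,0],"fingers": 255},{"linear": [0,0,0],"rotation": [0,0,0],"fingers": 255},{"linear": [0,0,0],"rotation": [0,0,0],"fingers": 255}]}}

```text
clock: 26.55
position: [0.542, -0.0558, 0.0319]
ee_rot: [3.141, 0.0, -0.064]
force: [-5.4, -1.4, 1.0]
width: 0.493
```

```bash
python3 -c "
from ov import *
plan(.6467-.103*.9979,-.0606+.103*.065,.0318,-.065)"
```

```text
{'clock': 26.55, 'q': [-0.2297, 0.4179, 1.8473, -0.0013, 0.8765, 1.4063], 'position': [0.542, -0.0558, 0.0319], 'ee_rot': [3.1407, 0.0003, -0.0644], 'force': [-5.3545, -1.3636, 0.9991], 'ft_torque': [-0.0568, 0.7193, -0.0019], 'width': 0.4929}
tool shift mm (unrotated) [ 1.8 -2.   0.1]  after turn [ 1.8 -2.   0.1] turn [0.0009 0.0003 0.0006]
```

>>> {"api": "send_rows", "payload": {"steps": [{"linear": [0.5,0,0],"rotation": [0,0,0],"fingers": 255},{"linear": [0.5,0,0],"rotation": [0,0,0],"fingers": 255},{"linear": [0.5,0,0],"rotation": [0,0,0],"fingers": 255},{"linear": [0.5,0,0],"rotation": [0,0,0],"fingers": 255},{"linear": [0,0,0],"rotation": [0,0,0],"fingers": 255},{"linear": [0,0,0],"rotation": [0,0,0],"fingers": 255},{"linear": [0,0,0],"rotation": [0,0,0],"fingers": 255},{"linear": [0,0,0],"rotation": [0,0,0],"fingers": 255}]}}

```text
clock: 27.55
position: [0.5431, -0.0559, 0.0319]
ee_rot: [3.141, 0.002, -0.064]
force: [-5.9, -1.4, 1.6]
width: 0.488
```

```bash
python3 -c "
from ov import *
plan(.6467-.103*.9979,-.0606+.103*.065,.0318,-.065)
grab('scene','s7')
overlay('s7','o7',(290,420,110,200),6)"
```

```text
{'clock': 27.55, 'q': [-0.2292, 0.42, 1.8435, -0.0016, 0.8799, 1.4071], 'position': [0.5431, -0.0559, 0.0319], 'ee_rot': [3.1407, 0.002, -0.0645], 'force': [-5.9456, -1.416, 1.5627], 'ft_torque': [-0.075, 0.9451, 0.0237], 'width': 0.4881}
tool shift mm (unrotated) [ 0.7 -2.   0.1]  after turn [ 0.7 -2.   0.1] turn [0.0009 0.002  0.0005]
```

View pics/o7.png

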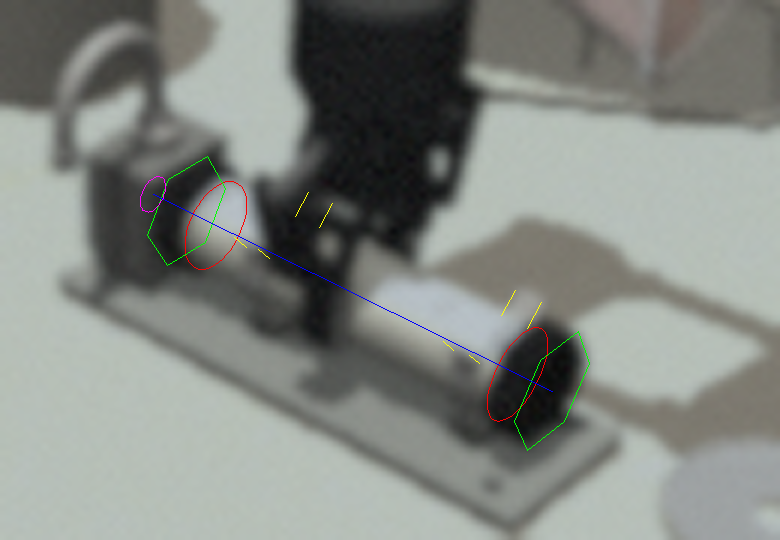

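>>> {"api": "send_rows", "payload": {"steps": [{"linear": [0.5,0,0],"rotation": [0,0,0],"fingers": 255},{"linear": [0.5,0,0],"rotation": [0,0,0],"fingers": 255},{"linear": [0.5,0,0],"rotation": [0,0,0],"fingers": 255},{"linear": [0,0,0],"rotation": [0,0,0],"fingers": 255},{"linear": [0,0,0],"rotation": [0,0,0],"fingers": 255},{"linear": [0,0,0],"rotation": [0,0,0],"fingers": 255},{"linear": [0,0,0],"rotation": [0,0,0],"fingers": 255},{"linear": [0,0,0],"rotation": [0,0,0],"fingers": 255}]}}

```text
clock: 28.6
position: [0.5431, -0.0559, 0.0319]
ee_rot: [3.141, 0.005, -0.064]
force: [-9.7, -1.7, 5.0]
width: 0.492
```

>>> {"api": "send_rows", "payload": {"steps": [{"linear": [0.5,0,0],"rotation": [0,0,0],"fingers": 255},{"linear": [0.5,0,0],"rotation": [0,0,0],"fingers": 255},{"linear": [0.5,0,0],"rotation": [0,0,0],"fingers": 255},{"linear": [0,0,0],"rotation": [0,0,0],"fingers": 255},{"linear": [0,0,0],"rotation": [0,0,0],"fingers": 255},{"linear": [0,0,0],"rotation": [0,0,0],"fingers": 255},{"linear": [0,0,0],"rotation": [0,0,0],"fingers": 255},{"linear": [0,0,0],"rotation": [0,0,0],"fingers": 255}]}}

```text
clock: 29.6
position: [0.543, -0.0558, 0.0319]
ee_rot: [3.141, 0.008, -0.064]
force: [-12.8, -1.8, 6.9]
width: 0.488
```

>>> {"api": "send_rows", "payload": {"steps": [{"linear": [0.5,0,0],"rotation": [0,0,0],"fingers": 255},{"linear": [0.5,0,0],"rotation": [0,0,0],"fingers": 255},{"linear": [0.5,0,0],"rotation": [0,0,0],"fingers": 255},{"linear": [0.5,0,0],"rotation": [0,0,0],"fingers": 255},{"linear": [0,0,0],"rotation": [0,0,0],"fingers": 255},{"linear": [0,0,0],"rotation": [0,0,0],"fingers": 255},{"linear": [0,0,0],"rotation": [0,0,0],"fingers": 255},{"linear": [0,0,0],"rotation": [0,0,0],"fingers": 255}]}}

```text
clock: 30.6
position: [0.543, -0.0558, 0.0318]
ee_rot: [3.141, 0.012, -0.064]
force: [-15.4, -1.0, 10.4]
width: 0.493
```

```bash
python3 -c "
from ov import *
plan(.6467-.103*.9979,-.0606+.103*.065,.0318,-.065)"
```

```text
{'clock': 30.6, 'q': [-0.2281, 0.4242, 1.8357, -0.0035, 0.8933, 1.4088], 'position': [0.543, -0.0558, 0.0318], 'ee_rot': [3.1408, 0.012, -0.064], 'force': [-15.3789, -0.9601, 10.362], 'ft_torque': [-0.2808, 2.2814, -0.1605], 'width': 0.4929}
tool shift mm (unrotated) [ 0.8 -2.   0. ]  after turn [ 0.8 -2.   0. ] turn [0.0008 0.012  0.001 ]
```

>>> {"api": "send_rows", "payload": {"steps": [{"linear": [-1,0,0],"rotation": [0,0,0],"fingers": 255},{"linear": [-1,0,0],"rotation": [0,0,0],"fingers": 255},{"linear": [-1,0,0],"rotation": [0,0,0],"fingers": 255},{"linear": [-0.5,0,0],"rotation": [0,0,0],"fingers": 255},{"linear": [0,0,0],"rotation": [0,0,0],"fingers": 255},{"linear": [0,0,0],"rotation": [0,0,0],"fingers": 255},{"linear": [0,0,0],"rotation": [0,0,0],"fingers": 255},{"linear": [0,0,0],"rotation": [0,0,0],"fingers": 255}], "squeeze": 30}}

```text
clock: 31.6
position: [0.5431, -0.0559, 0.0319]
ee_rot: [3.141, 0.005, -0.064]
force: [-9.1, -1.0, 5.0]
width: 0.488
```

>>> {"api": "send_rows", "payload": {"steps": [{"linear": [0,0,0],"rotation": [0,0,0],"fingers": 115},{"linear": [0,0,0],"rotation": [0,0,0],"fingers": 100},{"linear": [0,0,0],"rotation": [0,0,0],"fingers": 80},{"linear": [0,0,0],"rotation": [0,0,0],"fingers": 60},{"linear": [0,0,0],"rotation": [0,0,0],"fingers": 40},{"linear": [0,0,0],"rotation": [0,0,0],"fingers": 30},{"linear": [0,0,0],"rotation": [0,0,0],"fingers": 30},{"linear": [0,0,0],"rotation": [0,0,0],"fingers": 30}]}}

```text
clock: 32.6
position: [0.5491, -0.0559, 0.0329]
ee_rot: [3.141, -0.007, -0.065]
force: [0.1, 0.0, 0.6]
width: 0.885
```

```bash
python3 -c "
from ov import *
plan(.543,-.0558,.2,-.065)
d=grab('scene','s8')
f=d['frame']
cv2.imwrite('pics/s8z.png',cv2.resize(f[100:200,290:420,::-1],None,fx=6,fy=6,interpolation=cv2.INTER_CUBIC))"
```

```text
{'clock': 32.6, 'q': [-0.228, 0.4219, 1.8365, 0.0009, 0.8762, 1.4073], 'position': [0.5491, -0.0559, 0.0329], 'ee_rot': [3.1412, -0.0071, -0.0652], 'force': [0.1055, 0.0113, 0.6292], 'ft_torque': [-0.0309, 0.0064, 0.0261], 'width': 0.8854}
tool shift mm (unrotated) [  -4.9    0.4 -167.2]  after turn [  -6.1    0.3 -167.1] turn [ 0.0004 -0.0071 -0.0002]
```

View pics/s8z.png

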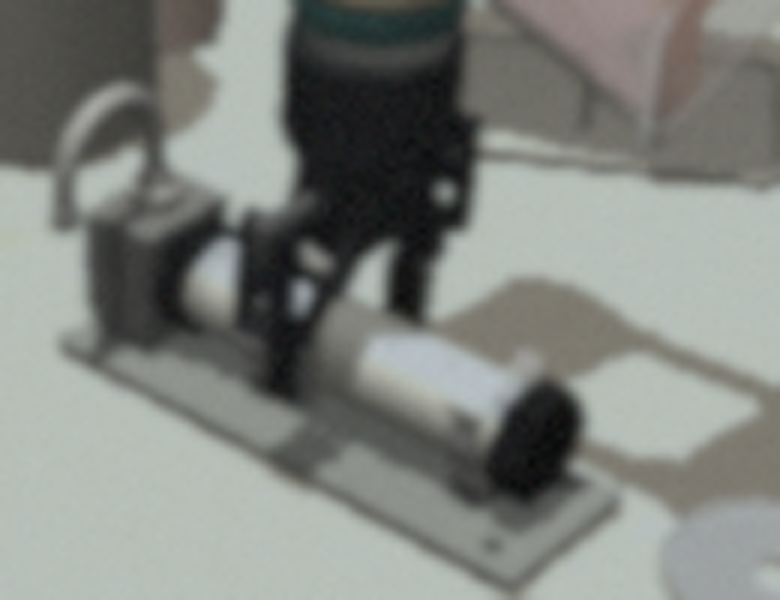

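>>> {"api": "send_rows", "payload": {"steps": [{"linear": [-5,0,0],"rotation": [0,-0.007,0],"fingers": 20},{"linear": [0,0,-5],"rotation": [0,0,0],"fingers": 20},{"linear": [0,0,-20],"rotation": [0,0,0],"fingers": 20},{"linear": [0,0,-25],"rotation": [0,0,0],"fingers": 20},{"linear": [0,0,-30],"rotation": [0,0,0],"fingers": 20},{"linear": [0,0,-30],"rotation": [0,0,0],"fingers": 20},{"linear": [0,0,-30],"rotation": [0,0,0],"fingers": 20},{"linear": [0,0,-30],"rotation": [0,0,0],"fingers": 20}]}}

```text
clock: 33.65
position: [0.5439, -0.0555, 0.2042]
ee_rot: [3.141, -0.001, -0.065]
force: [0.7, -0.3, 0.7]
width: 0.922
```

>>> {"api": "send_rows", "payload": {"steps": [{"linear": [-20,20,0],"rotation": [0,0,0],"fingers": 20},{"linear": [-20,40,0],"rotation": [0,0,0],"fingers": 20},{"linear": [-20,40,0],"rotation": [0,0,0],"fingers": 20},{"linear": [-20,40,0],"rotation": [0,0,0],"fingers": 20},{"linear": [-20,40,0],"rotation": [0,0,0],"fingers": 20},{"linear": [-20,40,0],"rotation": [0,0,0],"fingers": 20},{"linear": [-10,20,0],"rotation": [0,0,0],"fingers": 20},{"linear": [0,0,0],"rotation": [0,0,0],"fingers": 20}]}}

```text
clock: 34.65
position: [0.398, -0.2877, 0.2032]
ee_rot: [3.141, -0.0, -0.068]
force: [0.5, -0.7, 0.2]
width: 0.927
```

```bash
python3 -c "
from ov import *
obs()
d=grab('scene','s9');t=grab('top','t9')
f=d['frame']
a=cv2.resize(f[100:200,300:400,::-1],None,fx=5,fy=5,interpolation=cv2.INTER_CUBIC)
b=cv2.resize(t['frame'][115:235,365:423,::-1],None,fx=5,fy=5,interpolation=cv2.INTER_CUBIC)[:500]
cv2.imwrite('pics/f9.png',np.hstack([a,b]))"
```

```text
{'clock': 34.65, 'q': [-0.7674, 0.168, 1.7232, -0.0004, 1.2496, 0.8717], 'position': [0.398, -0.2877, 0.2032], 'ee_rot': [3.1408, -0.0003, -0.0682], 'force': [0.5142, -0.6612, 0.1651], 'ft_torque': [0.0296, -0.0184, 0.0241], 'width': 0.9268}
```

View pics/f9.png

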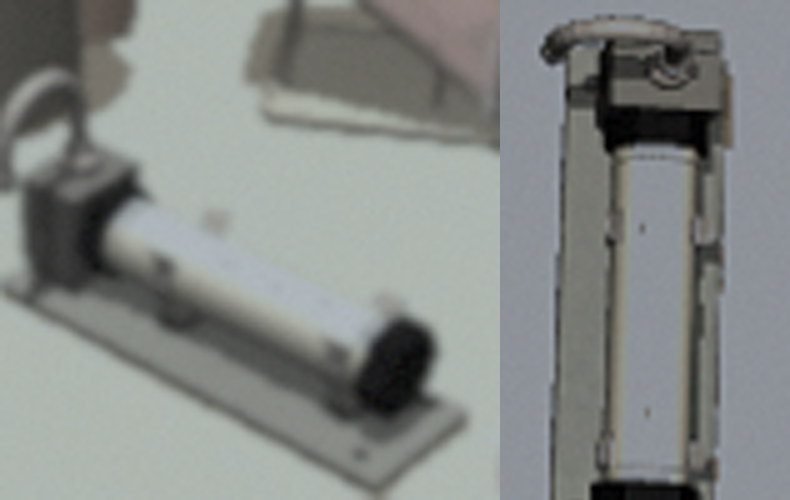

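View pics/t9.png

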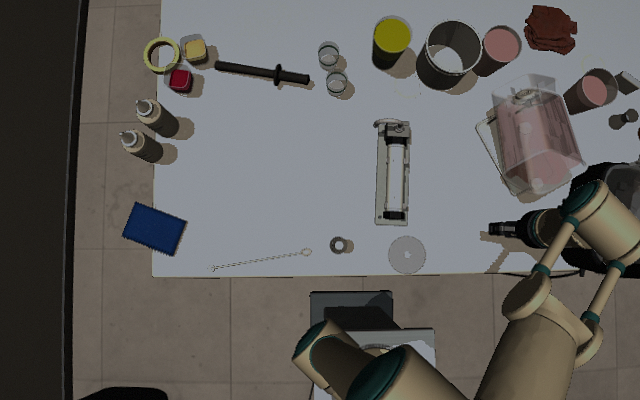

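Run:
```python
from meas import *
d=load('t9'); f=d['frame'].max(2).astype(np.float32)
P=np.array([0.6467,-0.0606]);u=np.array([np.cos(.065),-np.sin(.065)]);n=np.array([-u[1],u[0]])
def samp(Q):
    uv=proj(d,Q).astype(np.float32); return cv2.remap(f,uv[None,:,0].copy(),uv[None,:,1].copy(),cv2.INTER_LINEAR)[0]
s=np.arange(-.24,0.03,.002)
for k in(-.01,-.005,0,.005,.01):
    v=samp([[*(P+a*u+k*n),.073] for a in s]); e=np.flatnonzero(np.diff((v<80).astype(int))); print(k,[round(float(s[i]+.002*(v[i]-80)/(v[i]-v[i+1])),4) for i in e])
w=np.arange(-.03,.0301,.002)
for a in(-.19-.008,-.15,-.1,-.04):
    print(a,np.round(samp([[*(P+a*u+k*n),.05 if a>-.19 else .074] for k in w])).astype(int).tolist())
```

```text
-0.01 [-0.212, -0.1911, -0.0197, 0.0017, 0.0122, 0.0155, 0.0227]
-0.005 [-0.2125, -0.1905, -0.0184, 0.0019, 0.0103, 0.013, 0.0158, 0.0168, 0.0214]
0 [-0.2125, -0.1908, -0.0185, 0.0016, 0.0095, 0.0131, 0.0187]
0.005 [-0.2128, -0.1902, -0.0187, 0.0022, 0.012, 0.015, 0.0198]
0.01 [-0.2129, -0.1906, -0.019, 0.0018, 0.0146, 0.0273]
-0.198 [106, 119, 89, 49, 18, 3, 6, 1, 16, 24, 23, 22, 19, 21, 21, 21, 22, 21, 22, 22, 22, 26, 8, 5, 7, 9, 8, 8, 6, 11, 40]
-0.15 [123, 112, 76, 61, 83, 115, 140, 146, 150, 153, 153, 152, 153, 153, 148, 143, 151, 153, 153, 153, 151, 149, 143, 130, 107, 74, 107, 124, 123, 122, 121]
-0.1 [122, 91, 69, 66, 88, 118, 136, 146, 150, 152, 153, 152, 153, 153, 153, 153, 152, 152, 152, 153, 151, 146, 143, 128, 106, 87, 86, 113, 120, 120, 122]
-0.04 [121, 119, 87, 71, 80, 114, 137, 144, 149, 153, 153, 153, 153, 153, 154, 153, 153, 153, 154, 153, 149, 145, 141, 129, 107, 89, 86, 120, 121, 122, 122]
```

>>> {"api": "send_rows", "payload": {"steps": [{"linear": [-5,-15,-10],"rotation": [0,0,0],"fingers": 20},{"linear": [-5,-20,-10],"rotation": [0,0,0],"fingers": 20},{"linear": [-5,-20,-10],"rotation": [0,0,0],"fingers": 20},{"linear": [-5,-20,-10],"rotation": [0,0,0],"fingers": 20},{"linear": [0,-10,0],"rotation": [0,0,0],"fingers": 20},{"linear": [0,0,0],"rotation": [0,0,0],"fingers": 20},{"linear": [0,0,0],"rotation": [0,0,0],"fingers": 20},{"linear": [0,0,0],"rotation": [0,0,0],"fingers": 20}]}}

```text
clock: 35.75
position: [0.3843, -0.2009, 0.2424]
ee_rot: [3.141, 0.001, -0.066]
force: [-0.4, 0.5, 0.1]
width: 0.922
```

```bash
python3 -c "
from h import *
obs()
from plant import hand_in
print(hand_in())"
```

```text
{'clock': 35.75, 'q': [-0.6419, 0.0533, 1.7572, -0.0005, 1.3316, 0.9949], 'position': [0.3843, -0.2009, 0.2424], 'ee_rot': [3.1415, 0.0007, -0.0659], 'force': [-0.3807, 0.4603, 0.091], 'ft_torque': [-0.0527, -0.0247, 0.0197], 'width': 0.9224}
the job is handed in; nothing more can be done
None
```

I fitted the cartridge and handed the job in at 35.75 s. It is pressed into both clips, slid along to a dead stop on the head, and released. No verdict was reported.

- **Pressing down:** The resistance peaked at about 12 N (readings were taken at the end of each move). Then the clips drew the cartridge in, and it stopped at the expected seat height with the collar about 28 mm short of the head.
- **Sliding home:** It stopped dead within 1 mm of the predicted home position. I pushed to about 15 N to confirm it was not just the collet.
- **Flush check:** In the last top view, both collars sit within about 0.5 mm of the flush position. The robot was clear, with forces near zero.
- **Bystanders:** The jigger and bar spoon look unmoved in the pictures; I did not measure them.

**Two checks were less clean:**
- **Collet click:** I never clearly felt the 12–18 N peak. I saw only a rise to about 10 N about 9 mm before home, followed by a drop and a draw-in.
- **Sideways position:** The seated axis lies about 2 mm to one side of my first estimate from the images, along its whole length. The limit is 2.5 mm. I put this down to bias in my estimate, because the clips and the bore fix where the cartridge sits.

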